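Dry-fit a small stand for gluing, with prop, rail and weight

ROBOT

A 6-joint arm with a two-finger parallel gripper is mounted at the origin on the work surface. World frame = base frame: x ahead of the robot, y to its left, z up, the work surface at z = 0. Lengths are in m, angles in degrees, forces in N, time in s.
With the tool pointing down it reaches from about 0.35 to 0.875 m from the base axis. Payload 4.2 kg.
Tool frame: the origin (TCP) lies midway between the tips of the shut fingers; the grasp point (between the pads) lies 19 mm behind it (r.pinch_z is the distance from the TCP to the grasp point, in m); z points along the fingers, y is the direction in which the jaws open and shut (so a half turn about z gives the same grasp; the last joint's range is limited). The gripper opens to 87 mm and grips with 3 to 60 N. Pads are 19 mm wide; open, the fingers measure 117 mm over their backs; the gripper's body (75 mm by 190 mm) begins 51 mm behind the grasp point.
Start: joints at [-61.673, 22.042, 0.453, 0, -68.411, -14.817], TCP at [0.146, -0.608, 0.223] pointing down, gripper open.
Joint ranges: [-179.83, 179.83], [-69.29, 118.12], [-61.27, 80.66], [-181.25, 117.63], [-171.15, -9.14], [-177.46, 177.46]. Speed limits (degrees/s): [159.86, 159.86, 180, 180, 180, 180].

INTERFACE

Orientations are given as a 3x3 rotation matrix whose columns are the frame's x, y, z axes.
In Python, from station import r, optics, workorder gives the robot as it stands.
- The arm moves only by the tool carry_out, never from a script. Its argument "commands" is a list of rows, each a list of 3 entries, a list of its own where there are three numbers: the shift along the tool's x, y, z in m, then the turn, a rotation vector about the tool's x, y, z in degrees, then the finger opening in m, from 0 to 0.087. In form: [[[tx, ty, tz], [ax, ay, az], grip], ...]. A call has 1 to 12 rows; each row shifts and turns the pose as measured when the row begins, along the tool's axes as they then stand; what a row does not reach is not made up. A row lasts 1/12 s, in which the tool goes at most 41.7 mm and 7.16 degrees, less where a joint would pass 70% of its speed; a pose out of reach is approached as far as the arm can. A call with a gripper value outside its range is refused whole. The fingers move at their own pace and stop on an object; the grip force is fixed at half the most. Time passes only in rows, so rows that do not move let the fingers close. It gives the time, the measured TCP pose, the force and the opening at its end, in the units of the state.
- r.sense(): the state, without advancing time (a new reading comes with each control period).
- optics.capture(name): name is "side" or "top" or "wrist"; returns a dict with "img" (420x560x3 uint8, red, green, blue), "mtx" (3x3 intrinsics, pixels), "extrinsics" (4x4, takes a point from camera to world coordinates). Camera axes: x right, y down, z forward; pixel columns grow to the right and rows downward; lengths in m; the calibration is good to about 2 mm. A picture is of the moment at which its call begins. There is no depth.
- workorder.finish_job(): hands the job in, once; it reports no verdict.
The state is a dict: "time_s": time; "joints": joint angles; "joint_velocities": joint speeds; "effort": joint torques, N m; "tcp_pos": TCP position; "ee_rot": TCP orientation; "wrist_force": force on the tool from outside, world axes, zero at the start; "moment": the same for the moment, N m; "gripper_width": opening from 0.0 (shut) to 1.0 (fully open).
Only numpy, scipy, OpenCV 4.12 (cv2) and the standard library are available. Lean on these libraries where they do the work, as an engineer would, in place of code of your own. Each camera call takes 0.05 s, during which the arm holds its last target.

TASK

Set up the dry fit of the little stand on the live-edge slab: stand the dark walnut post upright on the blue tape mark and the pale maple post on the yellow tape mark, and the red prop block midway between the two posts, all square to the slab. Then lay the black rail across the tops of both posts, centred over and lined up with the slab, and finally set the steel weight, knob up, on the middle of the rail. Leave the roll of blue tape and the orange-handled square where they lie.

Things in the scene. Friction and masses are not known exactly. Their poses are not given: they have to be found in the camera images.
- slab: Base slab of pale wood with wavy dark bark long edges (up to 10 mm wider, look only), fixed to the bench; flat top 100 x 270 mm, 20 mm high. Origin: centre of its underside; z up, long side along its own y. Its position varies and it is turned by up to about 20 degrees. The tape marks lie on its top.
- blue_mark: Blue square of tape, 52 x 52 mm, 0.8 mm thin, not felt by what stands on it (things stand on the slab's top, 20 mm above the bench). On the slab's centre line, 80 mm from its centre towards one end or the other (which end varies), square to the slab. Origin: centre of the mark, on the slab's top.
- yellow_mark: Yellow square of tape, as the blue one, 80 mm from the slab's centre towards the other end. Origin: centre of the mark, on the slab's top.
- walnut_post: Dark brown square wooden post, 40 x 40 mm, 70 mm tall, loose, standing on the bench. Origin: centre of its underside; z up, x and y square to its sides. About 80 g.
- maple_post: Pale cream square wooden post, 40 x 40 mm, 70 mm tall, loose, standing on the bench. Origin: centre of its underside; z up, x and y square to its sides. About 80 g.
- prop: Red square prop block, 40 x 40 mm, 68 mm tall (2 mm lower than the posts, so that the rail clears it), loose, standing on the bench. Its place is the middle of the slab. Origin: centre of its underside; z up, x and y square to its sides. About 80 g.
- rail: Flat black wooden rail, 50 mm wide (its own x), 230 mm long (its own y), 18 mm thick, loose, lying flat on the bench. Origin: centre of its underside, z up. About 140 g.
- weight: Round steel weight, loose, standing on the bench: base 56 mm in diameter and 30 mm high, on it a dark knob 26 mm in diameter and 30 mm high (60 mm in all). Origin: centre of its underside, z up. About 0.65 kg; lift it by the knob.
- tape_roll: Bystander, not to be disturbed: roll of blue tape lying flat, 110 mm outside, 78 mm inside diameter, 25 mm high. Origin: centre of its underside.
- square: Bystander, not to be disturbed: workshop square lying flat, orange handle 28 x 115 x 20 mm (long along its own y) with a steel blade 26 mm wide reaching 160 mm from the handle's middle along its own x. Origin: underside of the handle's centre.
Things that resemble listed ones, but are neither listed nor needed, are in the scene too. Several things have the shape of the walnut_post; the one meant has the colours described above.

How it is judged:
By the outcome, as a careful person would: the job done as asked, in the order asked, and still so for the second after the job is handed in, with the robot touching nothing.
It also fails if it takes over 134 s, if anything falls off the work surface, if the arm or the gripper's body presses on something with over 40 N, if the wrist force passes 120 N, or if a joint passes its speed limit or range.

## Working session

There is one attempt and no reset: what is moved stays moved. The work goes in short steps, Python scripts to look and compute and a tool call to move; the robot and the scene stay as the last step left them, time stands still between calls to the robot, and variables do not carry over. Pictures are saved under pics/ and viewed, and the job is handed in when it is done.

Besides the shell and the picture viewer there is one more tool, called after "Call:" as a command line: name --argument value ..., lists and objects as JSON in quotes. carry_out: Moves the arm, as the interface text tells. Its arguments: {"type":"object","properties":{"commands":{"type":"array","items":{"type":"array"}}},"required":["commands"]}

```bash
mkdir -p pics; ls; python3 - <<'E'
from station import r,optics
import cv2,numpy as np
print(r.sense())
for n in("side","top","wrist"):
    c=optics.capture(n);cv2.imwrite(f"pics/{n}0.png",c["img"][:,:,::-1]);print(n,c["mtx"],np.round(c["extrinsics"],4).tolist())
E
```

```text
pics
{'time_s': 0.0, 'joints': array([-6.16752204e+01,  2.20928680e+01,  3.78667487e-01, -2.88069084e-02,
       -6.84105977e+01, -1.48160818e+01]), 'joint_velocities': array([-0.00968219,  0.04052278,  0.06769846, -0.09266614, -0.00715168,
        0.08916764]), 'effort': array([-3.94519129e-04, -3.90663528e+01,  1.87408894e+01,  4.22021672e+00,
        1.08807659e-02, -2.03558011e-04]), 'tcp_pos': array([ 0.14586525, -0.6071163 ,  0.22143028]), 'ee_rot': array([[-9.72377755e-01, -2.33411901e-01, -6.21907747e-04],
       [-2.33412706e-01,  9.72375407e-01,  2.13913061e-03],
       [ 1.05429257e-04,  2.22520419e-03, -9.99997519e-01]]), 'wrist_force': array([-0.76742296, -0.71517093,  0.8188484 ]), 'moment': array([ 0.00593844,  0.06140627, -0.02772772]), 'gripper_width': 1.003521405436819}
side [[393.97618973   0.         279.18448269]
 [  0.         393.97618973 209.00617103]
 [  0.           0.           1.        ]] [[-0.6609, -0.5613, 0.4982, 0.002], [-0.7504, 0.4836, -0.4506, 0.4461], [0.012, -0.6716, -0.7408, 0.8183], [0.0, 0.0, 0.0, 1.0]]
top [[412.55582083   0.         276.05670814]
 [  0.         412.55582083 211.41981288]
 [  0.           0.           1.        ]] [[0.0084, -0.9976, 0.068, 0.4595], [-0.9995, -0.0105, -0.0297, 0.0121], [0.0304, -0.0677, -0.9972, 1.2219], [0.0, 0.0, 0.0, 1.0]]
wrist [[347.11034787   0.         279.3509169 ]
 [  0.         347.11034787 212.72666877]
 [  0.           0.           1.        ]] [[-0.2325, 0.9444, 0.2326, 0.0826], [0.9726, 0.2251, 0.0585, -0.6228], [0.0029, 0.2399, -0.9708, 0.3841], [0.0, 0.0, 0.0, 1.0]]
```

View pics/top0.png

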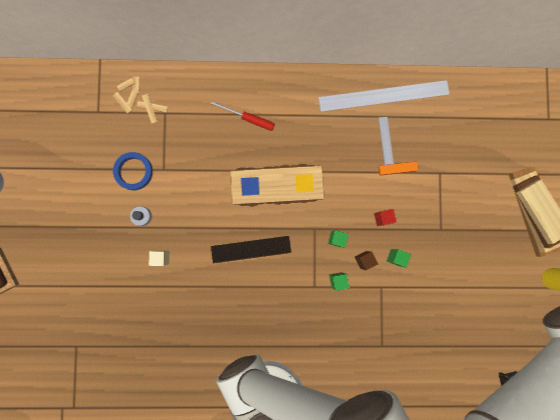

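View pics/side0.png

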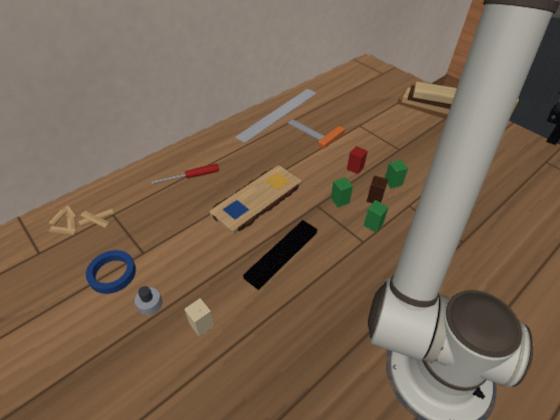

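View pics/wrist0.png

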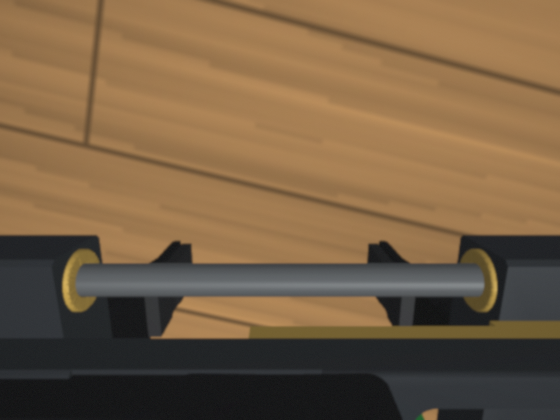

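```bash
python3 - <<'E'
import cv2
t=cv2.imread("pics/top0.png")
def c(n,x,y,w,h,s): cv2.imwrite(f"pics/{n}.png",cv2.resize(t[y:y+h,x:x+w],None,fx=s,fy=s,interpolation=cv2.INTER_CUBIC))
c("c1",200,155,133,115,6)
c("c2",320,195,100,100,6)
c("c3",105,145,100,130,4.5)
E
```

```text
(no output)
```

View pics/c1.png

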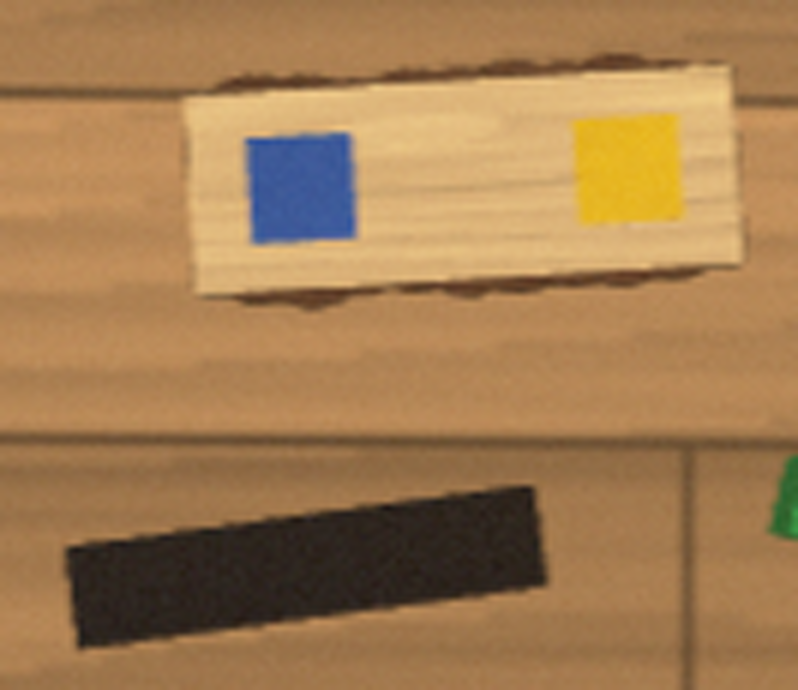

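View pics/c2.png

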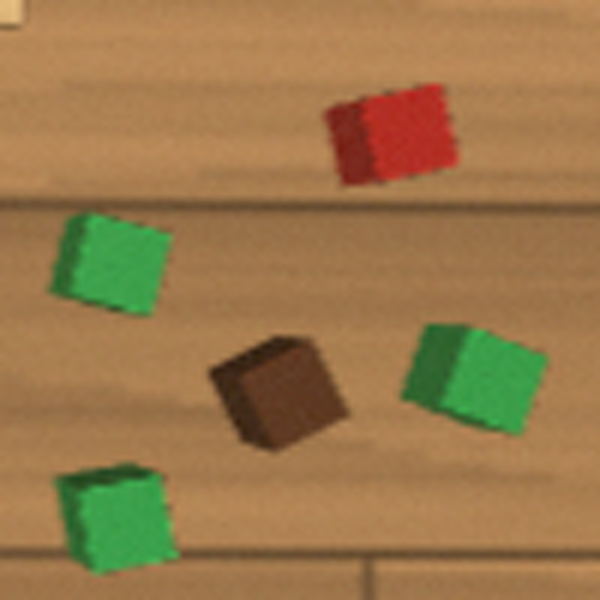

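View pics/c3.png

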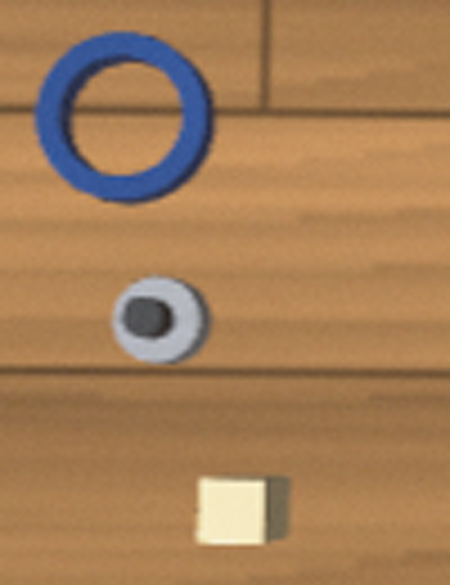

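```bash
cat > h.py <<'E'
import numpy as np,cv2
from station import r,optics
from scipy.spatial.transform import Rotation as R
def ray(c,uv,z):
    uv=np.atleast_2d(np.array(uv,float));K=c["mtx"];T=c["extrinsics"]
    d=np.c_[(uv[:,0]-K[0,2])/K[0,0],(uv[:,1]-K[1,2])/K[1,1],np.ones(len(uv))]@T[:3,:3].T
    o=T[:3,3]
    return (o+d*((z-o[2])/d[:,2])[:,None])
def proj(c,P):
    P=np.atleast_2d(np.array(P,float));T=np.linalg.inv(c["extrinsics"]);q=P@T[:3,:3].T+T[:3,3]
    q=q@c["mtx"].T;return q[:,:2]/q[:,2:]
def crop2uv(p,x0,y0,s): return (np.array(p,float)+.5)/s-.5+[x0,y0]
def quad(P):
    """centre, sides, yaw of each edge"""
    P=P[:,:2];e=np.roll(P,-1,0)-P
    return P.mean(0),np.linalg.norm(e,axis=1)*1000,np.degrees(np.arctan2(e[:,1],e[:,0]))
def wr(a): return (np.asarray(a)+180)%360-180
def goto(xyz,yaw=None):
    """yaw = world direction (deg) of jaw (tool y) axis, mod 180; prints steps for tool kept pointing down"""
    s=r.sense();p=s["tcp_pos"];M=s["ee_rot"]
    print("t",round(s["time_s"],2),"tcp",np.round(p,4),"jaw yaw",round(np.degrees(np.arctan2(M[1,1],M[0,1])),2),"F",np.round(s["wrist_force"],1),"w",round(s["gripper_width"]*87,1),"tilt",np.round(M[:,2],4),"j",np.round(s["joints"],0))
    d=M.T@(np.array(xyz)-p);n=np.linalg.norm(d)/.0417
    print(" shift tool mm",np.round(d*1000,1),"min rows %.1f"%n)
    if yaw is not None:
        y=np.radians(yaw);Y=np.array([np.cos(y),np.sin(y),0]);Z=np.array([0,0,-1.]);
        for sg in(1,-1):
            D=np.c_[np.cross(sg*Y,Z),sg*Y,Z]
            rv=R.from_matrix(M.T@D).as_rotvec(degrees=True)
            print("  turn",np.round(rv,2),"rows %.1f"%(np.linalg.norm(rv)/7.16), "shift after turn",np.round(D.T@(np.array(xyz)-p)*1000,1))
E
python3 - <<'E'
from h import *
c=optics.capture("top")
def q(n,p,o,z): 
    P=ray(c,crop2uv(p,*o),z);a=quad(P);print(n,np.round(a[0],4),np.round(a[1],1),np.round(a[2],1),"R",round(np.linalg.norm(a[0]),3))
A=(200,155,6);B=(320,195,6);C=(105,145,4.5)
q("slab",[(185,97),(732,66),(743,263),(198,296)],A,.02)
q("blue",[(246,139),(351,133),(357,238),(252,243)],A,.0208)
q("yel",[(574,122),(678,114),(684,219),(580,224)],A,.0208)
q("rail",[(66,548),(533,486),(548,584),(80,648)],A,.018)
q("red",[(363,102),(441,84),(459,163),(376,182)],B,.068)
q("wal",[(241,385),(312,341),(349,412),(275,450)],B,.07)
q("map",[(199,478),(266,480),(264,544),(196,541)],C,.07)
print(ray(c,crop2uv([(145,316)],*C),.06),ray(c,crop2uv([(157,320)],*C),.03))
E
```

```text
slab [ 0.6204 -0.0263] [268.9  97.5 266.5  97.8] [ -85.9 -176.8   94.1    4.6] R 0.621
blue [0.6153 0.0537] [51.3 51.7 51.1 51.1] [ -86.  -176.1   93.4    4.1] R 0.618
yel [ 0.6264 -0.1064] [51.3 51.9 51.1 50.3] [ -84.8 -176.6   93.4    3.6] R 0.635
rail [0.4316 0.0485] [227.7  48.  227.8  48.5] [ -82.  -170.9   98.2    9. ] R 0.434
red [ 0.5266 -0.3385] [38.2 38.1 40.6 38.1] [ -76.5 -167.7  103.3    8.8] R 0.626
wal [ 0.4026 -0.2824] [39.3 37.  39.1 33.9] [ -58.3 -152.4  117.1   27.7] R 0.492
map [0.4057 0.3074] [40.8 39.  41.3 38.3] [-91.3 179.7  87.8  -1. ] R 0.509
[[0.52509705 0.36649431 0.06      ]] [[0.52431704 0.36799741 0.03      ]]
```

```bash
python3 - <<'E'
from h import *
goto([.4026,-.2824,.19],28.5)
goto([.4026,-.2824,.19],-61.5)
E
```

```text
t 0.2 tcp [ 0.1459 -0.6074  0.2219] jaw yaw 103.5 F [1.  0.6 0.7] w 86.8 tilt [-4.0e-04  1.3e-03 -1.0e+00] j [-62.  22.   0.  -0. -68. -15.]
 shift tool mm [-325.5  256.    32.2] min rows 10.0
  turn [ 6.0e-02 -5.0e-02  7.5e+01] rows 10.5 shift after turn [163.1 380.6  31.9]
  turn [ 6.00e-02  6.00e-02 -1.05e+02] rows 14.7 shift after turn [-163.1 -380.6   31.9]
t 0.2 tcp [ 0.1459 -0.6074  0.2219] jaw yaw 103.5 F [1.  0.6 0.7] w 86.8 tilt [-4.0e-04  1.3e-03 -1.0e+00] j [-62.  22.   0.  -0. -68. -15.]
 shift tool mm [-325.5  256.    32.2] min rows 10.0
  turn [ 1.00e-02 -1.10e-01  1.65e+02] rows 23.0 shift after turn [ 380.6 -163.1   31.9]
  turn [  0.08   0.   -15.  ] rows 2.1 shift after turn [-380.6  163.1   31.9]
```

Call:
carry_out --commands '[[[0,0,0],[0,0,-7.1],0.087],[[0,0,0],[0,0,-7.1],0.087],[[-0.038,0.0163,0.003],[0,0,0],0.087],[[-0.038,0.0163,0.003],[0,0,0],0.087],[[-0.038,0.0163,0.003],[0,0,0],0.087],[[-0.038,0.0163,0.003],[0,0,0],0.087],[[-0.038,0.0163,0.003],[0,0,0],0.087],[[-0.038,0.0163,0.003],[0,0,0],0.087],[[-0.038,0.0163,0.003],[0,0,0],0.087],[[-0.038,0.0163,0.003],[0,0,0],0.087],[[-0.038,0.0163,0.003],[0,0,0],0.087],[[-0.038,0.0163,0.003],[0,0,0],0.087]]'

```text
time_s: 1.2
tcp_pos: [0.4022, -0.2837, 0.1884]
ee_rot: [[-0.886, -0.463, -0.002], [-0.463, 0.886, 0.002], [0.001, 0.003, -1.0]]
wrist_force: [0.7, -1.1, 0.1]
gripper_width: 0.998
```

```bash
python3 - <<'E'
from h import *
goto([.4026,-.2824,.19],-61.5)
c=optics.capture("wrist");cv2.imwrite("pics/w1.png",c["img"][:,:,::-1])
c=optics.capture("top");cv2.imwrite("pics/t1.png",c["img"][:,:,::-1])
E
```

```text
t 1.2 tcp [ 0.4022 -0.2837  0.1884] jaw yaw 117.57 F [ 0.7 -1.1  0.1] w 86.9 tilt [-0.0019  0.0024 -1.    ] j [-16.  11. -21.  -0. -59. -46.]
 shift tool mm [-0.9  1.  -1.6] min rows 0.0
  turn [-5.0000e-02 -2.8000e-01  1.7907e+02] rows 25.0 shift after turn [ 1.  -0.9 -1.6]
  turn [ 0.18 -0.03 -0.93] rows 0.1 shift after turn [-1.   0.9 -1.6]
```

View pics/w1.png

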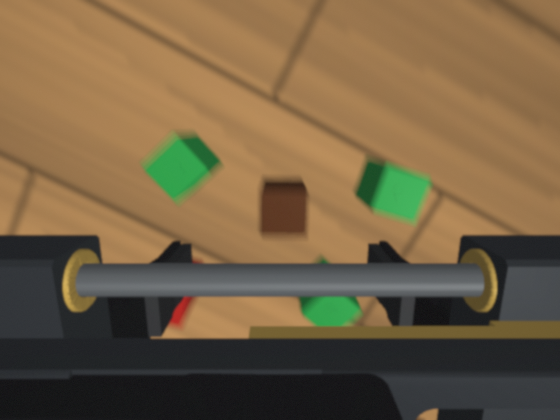

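```bash
python3 - <<'E'
import cv2
t=cv2.imread("pics/w1.png")
cv2.imwrite("pics/w1c.png",cv2.resize(t[165:250,235:335],None,fx=7,fy=7,interpolation=cv2.INTER_CUBIC))
E
```

```text
(no output)
```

View pics/w1c.png

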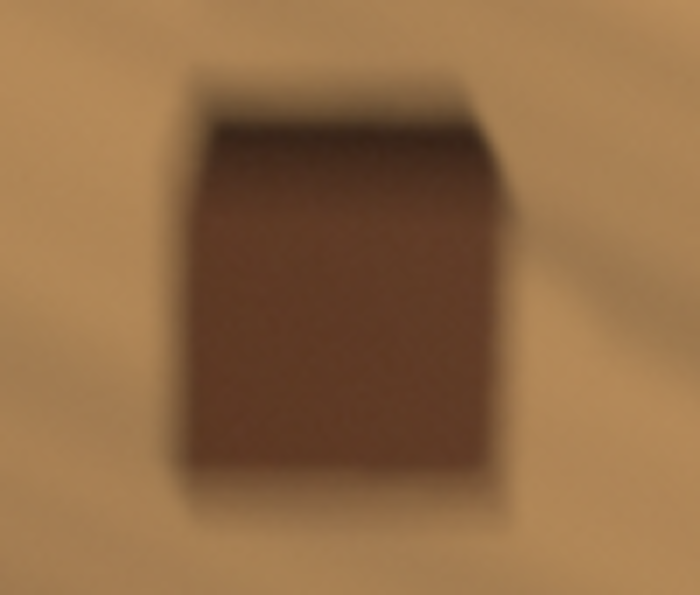

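Call:
carry_out --commands '[[[0,0,0],[0,0,0],0.087],[[0,0,0],[0,0,0],0.087]]'

```text
time_s: 1.47
tcp_pos: [0.4049, -0.2804, 0.1879]
ee_rot: [[-0.881, -0.473, -0.003], [-0.473, 0.881, 0.003], [0.001, 0.004, -1.0]]
wrist_force: [0.0, -0.6, 0.0]
gripper_width: 1.001
```

```bash
python3 - <<'E'
from h import *
goto([.4026,-.2824,.19],-61.5)
c=optics.capture("wrist");t=c["img"][:,:,::-1];print(np.round(c["extrinsics"],4).tolist())
cv2.imwrite("pics/w2c.png",cv2.resize(t[165:250,235:335],None,fx=7,fy=7,interpolation=cv2.INTER_CUBIC))
E
```

```text
t 1.47 tcp [ 0.4049 -0.2804  0.1879] jaw yaw 118.21 F [ 0.  -0.6  0. ] w 87.1 tilt [-0.0025  0.0031 -1.    ] j [-16.  11. -21.  -0. -59. -46.]
 shift tool mm [ 3.  -0.6 -2.1] min rows 0.1
  turn [-7.0000e-02 -3.5000e-01  1.7971e+02] rows 25.1 shift after turn [-3.   0.6 -2.1]
  turn [ 0.23 -0.04 -0.29] rows 0.1 shift after turn [ 3.  -0.6 -2.1]
[[-0.4719, 0.8565, 0.2089, 0.3479], [0.8816, 0.4572, 0.1172, -0.3118], [0.0049, 0.2395, -0.9709, 0.3504], [0.0, 0.0, 0.0, 1.0]]
```

View pics/w2c.png

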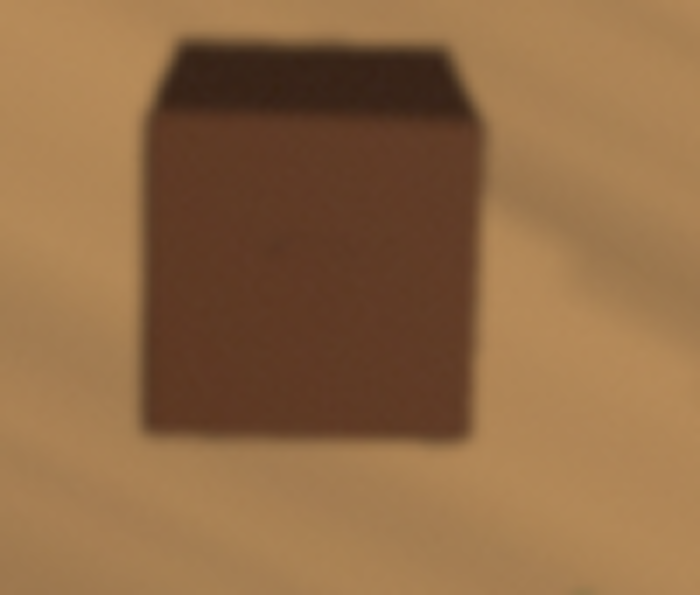

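```bash
python3 - <<'E'
from h import *
c=optics.capture("wrist")
P=ray(c,crop2uv([(148,112),(481,120),(471,440),(143,433)],235,165,7),.07);print(quad(P))
p=quad(P)[0]
goto([p[0],p[1],.035],-61.5+1.3)
E
```

```text
(array([ 0.40184606, -0.28192986]), array([38.73138402, 38.75823537, 39.40031153, 38.80862814]), array([ 116.67410387,   27.27256693,  -63.25084704, -153.71575667]))
t 1.57 tcp [ 0.4044 -0.2812  0.1879] jaw yaw 118.1 F [ 0.3  0.2 -0.3] w 87.1 tilt [-0.0025  0.0031 -1.    ] j [-16.  11. -21.  -0. -59. -46.]
 shift tool mm [ 2.400e+00 -1.000e-01  1.529e+02] min rows 3.7
  turn [-6.000e-02 -3.500e-01  1.783e+02] rows 24.9 shift after turn [ -2.5  -0.6 152.9]
  turn [ 0.22 -0.04 -1.7 ] rows 0.2 shift after turn [  2.5   0.6 152.9]
```

Call:
carry_out --commands '[[[0.0024,0,0.03],[0.2,0,1.3],0.087],[[0,0,0.035],[0,0,0],0.087],[[0,0,0.035],[0,0,0],0.087],[[0,0,0.03],[0,0,0],0.087],[[0,0,0.02],[0,0,0],0.087],[[0,0,0.004],[0,0,0],0.087],[[0,0,0],[0,0,0],0.087]]'

```text
time_s: 2.15
tcp_pos: [0.4007, -0.2925, 0.0324]
ee_rot: [[-0.9, -0.435, 0.009], [-0.435, 0.9, -0.006], [-0.006, -0.009, -1.0]]
wrist_force: [0.3, 0.3, 1.1]
gripper_width: 0.999
```

```bash
python3 - <<'E'
from h import *
goto([.4018,-.2819,.030],-63.2)
E
```

```text
t 2.15 tcp [ 0.4007 -0.2925  0.0324] jaw yaw 115.77 F [0.3 0.3 1.1] w 87.0 tilt [ 0.0095 -0.0057 -0.9999] j [-17.  23. -31.   0. -35. -47.]
 shift tool mm [-5.6  9.1  2.4] min rows 0.3
  turn [  0.54   0.83 178.97] rows 25.0 shift after turn [ 5.8 -9.   2.4]
  turn [-0.53  0.34 -1.02] rows 0.2 shift after turn [-5.8  9.   2.4]
```

Call:
carry_out --commands '[[[-0.003,0.0045,0.001],[-0.5,0.3,-1.0],0.087],[[-0.002,0.003,0.001],[0,0,0],0.087],[[0,0,0],[0,0,0],0.087],[[0,0,0],[0,0,0],0.087]]'

```text
time_s: 2.48
tcp_pos: [0.4038, -0.2854, 0.0342]
ee_rot: [[-0.893, -0.45, 0.007], [-0.45, 0.893, -0.002], [-0.005, -0.005, -1.0]]
wrist_force: [0.7, 0.7, -0.7]
gripper_width: 1.002
```

```bash
python3 - <<'E'
from h import *
goto([.4018,-.2819,.030],-63.2)
E
```

```text
t 2.48 tcp [ 0.4038 -0.2854  0.0342] jaw yaw 116.72 F [ 0.7  0.7 -0.7] w 87.2 tilt [ 0.0067 -0.0023 -1.    ] j [-16.  23. -31.   0. -36. -47.]
 shift tool mm [0.2 4.  4.1] min rows 0.1
  turn [  0.45   0.46 179.92] rows 25.1 shift after turn [-0.2 -4.   4.2]
  turn [-0.29  0.28 -0.08] rows 0.1 shift after turn [0.2 4.  4.2]
```

Call:
carry_out --commands '[[[0,0.004,0.004],[-0.3,0.3,0],0.087],[[0,0,0.002],[0,0,0],0.087],[[0,0,0],[0,0,0],0.087],[[0,0,0],[0,0,0],0.0],[[0,0,0],[0,0,0],0.0],[[0,0,0],[0,0,0],0.0],[[0,0,0],[0,0,0],0.0],[[0,0,0],[0,0,0],0.0],[[0,0,0],[0,0,0],0.0]]'

```text
time_s: 3.23
tcp_pos: [0.4041, -0.2815, 0.0305]
ee_rot: [[-0.892, -0.451, 0.005], [-0.451, 0.892, -0.002], [-0.004, -0.004, -1.0]]
wrist_force: [-0.1, 1.0, 0.0]
gripper_width: 0.633
```

```bash
python3 - <<'E'
from h import *
goto([.4018,-.2819,.19],-63.2)
E
```

```text
t 3.23 tcp [ 0.4041 -0.2815  0.0305] jaw yaw 116.81 F [-0.1  1.   0. ] w 55.0 tilt [ 0.0052 -0.0018 -1.    ] j [-16.  23. -32.   0. -35. -47.]
 shift tool mm [ 1.600e+00  1.000e-01 -1.595e+02] min rows 3.8
  turn [  -0.35   -0.36 -179.99] rows 25.1 shift after turn [  -2.2   -0.7 -159.5]
  turn [-0.23  0.22  0.01] rows 0.0 shift after turn [   2.2    0.7 -159.5]
```

Call:
carry_out --commands '[[[0,0,0],[0,0,0],0.0],[[0,0,0],[0,0,0],0.0],[[0,0,0],[0,0,0],0.0],[[0,0,0],[0,0,0],0.0],[[0,0,0],[0,0,0],0.0]]'

```text
time_s: 3.65
tcp_pos: [0.404, -0.2815, 0.0304]
ee_rot: [[-0.893, -0.451, 0.005], [-0.451, 0.893, -0.002], [-0.004, -0.004, -1.0]]
wrist_force: [-0.3, 0.4, 0.5]
gripper_width: 0.456
```

```bash
python3 - <<'E'
from h import *
goto([.4018,-.2819,.19],-63.2)
E
```

```text
t 3.65 tcp [ 0.404  -0.2815  0.0304] jaw yaw 116.8 F [-0.3  0.4  0.5] w 39.7 tilt [ 0.005  -0.0017 -1.    ] j [-16.  23. -32.   0. -35. -47.]
 shift tool mm [ 1.500e+00  1.000e-01 -1.596e+02] min rows 3.8
  turn [  -0.33   -0.34 -180.  ] rows 25.1 shift after turn [  -2.1   -0.7 -159.6]
  turn [-0.21  0.21  0.  ] rows 0.0 shift after turn [   2.1    0.7 -159.6]
```

Call:
carry_out --commands '[[[0,0,-0.02],[0,0,0],0.0],[[0,0,-0.03],[0,0,0],0.0],[[0,0,-0.02],[0,0,-6.5],0.0],[[0,0,-0.02],[0,0,-6.8],0.0],[[0,0,-0.02],[0,0,-6.8],0.0],[[0,0,-0.01],[0,0,-6.8],0.0],[[0,0,-0.01],[0,0,-6.8],0.0],[[0,0,0],[0,0,-6.8],0.0],[[0,0,0],[0,0,-6.8],0.0],[[0,0,0],[0,0,-6.8],0.0],[[0,0,0],[0,0,-6.8],0.0],[[0,0,0],[0,0,-6.3],0.0]]'

```text
time_s: 4.65
tcp_pos: [0.3999, -0.28, 0.1644]
ee_rot: [[0.123, -0.992, -0.001], [-0.992, -0.123, 0.002], [-0.002, 0.001, -1.0]]
wrist_force: [-0.1, -0.2, -0.4]
gripper_width: 0.461
```

```bash
python3 - <<'E'
from h import *
goto([.6153,.0537,.15],4)
E
```

```text
t 4.65 tcp [ 0.3999 -0.28    0.1644] jaw yaw -172.94 F [-0.1 -0.2 -0.4] w 40.1 tilt [-0.0013  0.0022 -1.    ] j [-16.  12. -23.  -0. -55.  23.]
 shift tool mm [-304.7 -254.8   14.8] min rows 9.5
  turn [-2.1000e-01  1.0000e-01 -1.7694e+02] rows 24.7 shift after turn [317.9 238.2  14.4]
  turn [0.06 0.13 3.06] rows 0.4 shift after turn [-317.9 -238.2   14.4]
```

Call:
carry_out --commands '[[[0,0,0],[0,0,3],0.0],[[-0.029,-0.0217,0],[0,0,0],0.0],[[-0.029,-0.0217,0],[0,0,0],0.0],[[-0.029,-0.0217,0],[0,0,0],0.0],[[-0.029,-0.0217,0],[0,0,0],0.0],[[-0.029,-0.0217,0],[0,0,0],0.0],[[-0.029,-0.0217,0],[0,0,0],0.0],[[-0.029,-0.0217,0],[0,0,0],0.0],[[-0.029,-0.0217,0],[0,0,0],0.0],[[-0.029,-0.0217,0],[0,0,0],0.0],[[-0.029,-0.0217,0],[0,0,0],0.0],[[0,0,0],[0,0,0],0.0]]'

```text
time_s: 5.65
tcp_pos: [0.6001, 0.0373, 0.1601]
ee_rot: [[0.063, -0.998, -0.008], [-0.998, -0.063, 0.005], [-0.005, 0.007, -1.0]]
wrist_force: [0.2, -0.8, -1.1]
gripper_width: 0.458
```

```bash
python3 - <<'E'
from h import *
goto([.6153,.0537,.15],4)
E
```

```text
t 5.65 tcp [0.6001 0.0373 0.1601] jaw yaw -176.39 F [ 0.2 -0.8 -1.1] w 39.9 tilt [-0.0077  0.0046 -1.    ] j [ 19.  23.  -8.  -0. -60. -15.]
 shift tool mm [-15.4 -16.3  10. ] min rows 0.6
  turn [  0.46  -0.66 179.61] rows 25.1 shift after turn [15.3 16.3 10.1]
  turn [ 0.42  0.29 -0.39] rows 0.1 shift after turn [-15.3 -16.3  10.1]
```

Call:
carry_out --commands '[[[-0.017,-0.016,0.01],[0.4,0.3,-0.4],0.0],[[0,0,0.01],[0,0,0],0.0],[[0,0,0.01],[0,0,0],0.0],[[0,0,0],[0,0,0],0.0],[[0,0,0],[0,0,0],0.0]]'

```text
time_s: 6.07
tcp_pos: [0.6145, 0.0581, 0.1255]
ee_rot: [[0.074, -0.997, -0.005], [-0.997, -0.074, -0.001], [0.001, 0.005, -1.0]]
wrist_force: [-0.3, 0.2, -0.2]
gripper_width: 0.455
```

```bash
python3 - <<'E'
from h import *
goto([.6152,.0555,.0504],4)
c=optics.capture("top");t=c["img"][:,:,::-1]
cv2.imwrite("pics/t2.png",cv2.resize(t[120:240,190:330],None,fx=5,fy=5,interpolation=cv2.INTER_CUBIC))
c=optics.capture("wrist");cv2.imwrite("pics/w3.png",c["img"][:,:,::-1])
E
```

```text
t 6.07 tcp [0.6145 0.0581 0.1255] jaw yaw -175.77 F [-0.3  0.2 -0.2] w 39.6 tilt [-0.0047 -0.0011 -1.    ] j [ 20.  26.  -8.  -0. -56. -16.]
 shift tool mm [ 2.6 -0.9 75.1] min rows 1.8
  turn [ 7.0000e-02  4.3000e-01 -1.7977e+02] rows 25.1 shift after turn [-2.7  0.5 75.1]
  turn [ 0.27 -0.04  0.23] rows 0.1 shift after turn [ 2.7 -0.5 75.1]
```

View pics/t2.png

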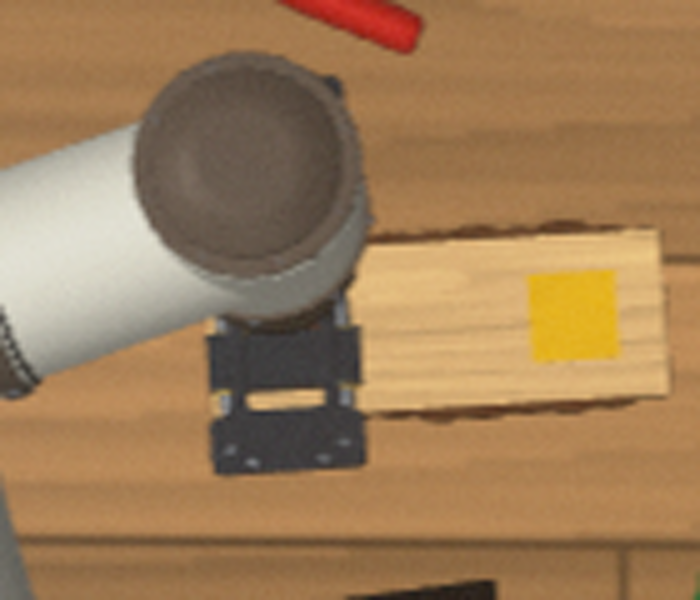

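View pics/w3.png

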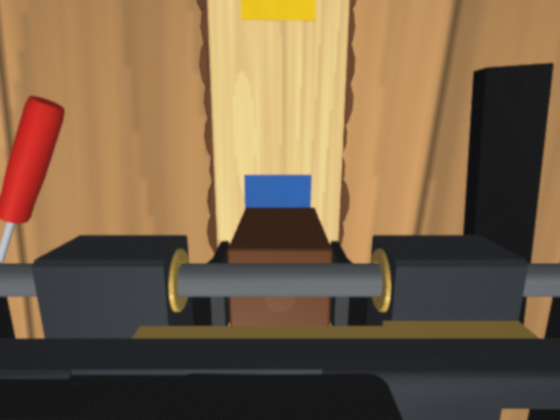

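Call:
carry_out --commands '[[[0.0026,-0.0005,0.012],[0.2,0,0.2],0.0],[[0,0,0.012],[0,0,0],0.0],[[0,0,0.012],[0,0,0],0.0],[[0,0,0.012],[0,0,0],0.0],[[0,0,0.008],[0,0,0],0.0],[[0,0,0],[0,0,0],0.0],[[0,0,0],[0,0,0],0.0]]'

```text
time_s: 6.75
tcp_pos: [0.6177, 0.0517, 0.0747]
ee_rot: [[0.065, -0.998, 0.011], [-0.998, -0.065, 0.002], [-0.001, -0.011, -1.0]]
wrist_force: [0.9, -0.3, -0.3]
gripper_width: 0.455
```

```bash
python3 - <<'E'
from h import *
goto([.6152,.0555,.0504],4)
E
```

```text
t 6.75 tcp [0.6177 0.0517 0.0747] jaw yaw -176.27 F [ 0.9 -0.3 -0.3] w 39.6 tilt [ 0.0107  0.002  -0.9999] j [ 20.  29. -11.   0. -49. -16.]
 shift tool mm [-3.9  2.5 24.3] min rows 0.6
  turn [1.1000e-01 9.7000e-01 1.7973e+02] rows 25.1 shift after turn [ 3.9 -2.3 24.3]
  turn [-0.62  0.07 -0.27] rows 0.1 shift after turn [-3.9  2.3 24.3]
```

Call:
carry_out --commands '[[[-0.0039,0.0023,0.008],[-0.6,0,-0.27],0.0],[[0,0,0.004],[0,0,0],0.0],[[0,0,0.002],[0,0,0],0.0],[[0,0,0],[0,0,0],0.0],[[0,0,0],[0,0,0],0.0]]'

```text
time_s: 7.17
tcp_pos: [0.6166, 0.0561, 0.0621]
ee_rot: [[0.07, -0.998, 0.004], [-0.998, -0.07, 0.002], [-0.002, -0.004, -1.0]]
wrist_force: [-0.9, 0.2, -1.1]
gripper_width: 0.46
```

```bash
python3 - <<'E'
from h import *
goto([.6152,.0555,.0504],4)
c=optics.capture("wrist");cv2.imwrite("pics/w4.png",c["img"][:,:,::-1])
E
```

```text
t 7.17 tcp [0.6166 0.0561 0.0621] jaw yaw -175.96 F [-0.9  0.2 -1.1] w 40.0 tilt [ 0.0039  0.0024 -1.    ] j [ 20.  30. -12.  -0. -48. -16.]
 shift tool mm [ 0.5  1.5 11.7] min rows 0.3
  turn [  -0.19   -0.36 -179.96] rows 25.1 shift after turn [-0.5 -1.5 11.7]
  turn [-0.23  0.12  0.04] rows 0.0 shift after turn [ 0.5  1.5 11.7]
```

View pics/w4.png

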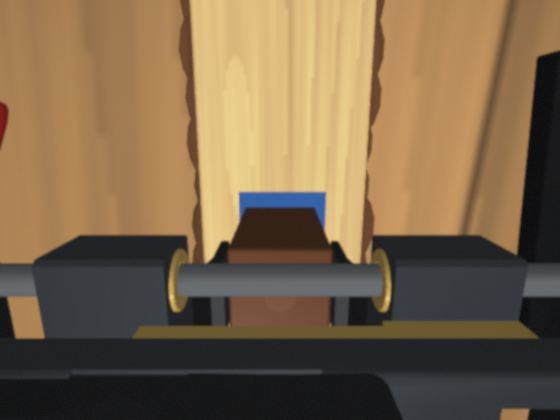

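Call:
carry_out --commands '[[[0.0003,0.0015,0.004],[-0.2,0.1,0],0.0],[[0,0,0.004],[0,0,0],0.0],[[0,0,0.002],[0,0,0],0.0],[[0,0,0],[0,0,0],0.0],[[0,0,0],[0,0,0],0.0]]'

```text
time_s: 7.63
tcp_pos: [0.6152, 0.0558, 0.0515]
ee_rot: [[0.071, -0.998, 0.001], [-0.998, -0.071, 0.0], [-0.0, -0.001, -1.0]]
wrist_force: [-0.7, -0.0, -0.7]
gripper_width: 0.455
```

```bash
python3 - <<'E'
from h import *
goto([.6152,.0555,.0504],4)
E
```

```text
t 7.63 tcp [0.6152 0.0558 0.0515] jaw yaw -175.95 F [-0.7 -0.  -0.7] w 39.6 tilt [ 8.e-04  4.e-04 -1.e+00] j [ 20.  31. -12.  -0. -47. -16.]
 shift tool mm [0.3 0.  1.1] min rows 0.0
  turn [-3.0000e-02 -8.0000e-02 -1.7995e+02] rows 25.1 shift after turn [-0.3 -0.   1.1]
  turn [-0.05  0.02  0.05] rows 0.0 shift after turn [0.3 0.  1.1]
```

Excellent alignment; touch down and check force, then release.

Call:
carry_out --commands '[[[0.0003,0,0.0012],[0,0,0],0.0],[[0,0,0.0006],[0,0,0],0.0],[[0,0,0],[0,0,0],0.0]]'

```text
time_s: 7.88
tcp_pos: [0.6156, 0.0556, 0.0508]
ee_rot: [[0.071, -0.997, 0.002], [-0.997, -0.071, 0.0], [-0.0, -0.002, -1.0]]
wrist_force: [-0.0, 0.1, -1.4]
gripper_width: 0.458
```

```bash
python3 - <<'E'
from h import *
goto([.6152,.0555,.0504],4)
c=optics.capture("wrist");cv2.imwrite("pics/w5.png",cv2.resize(c["img"][170:340,200:360,::-1],None,fx=4,fy=4,interpolation=cv2.INTER_CUBIC)[:600])
E
```

```text
t 7.88 tcp [0.6156 0.0556 0.0508] jaw yaw -175.92 F [-0.   0.1 -1.4] w 39.9 tilt [ 1.8e-03  4.0e-04 -1.0e+00] j [ 20.  31. -12.   0. -47. -16.]
 shift tool mm [0.1 0.4 0.4] min rows 0.0
  turn [-3.0000e-02 -1.7000e-01 -1.7992e+02] rows 25.1 shift after turn [-0.1 -0.4  0.4]
  turn [-0.11  0.02  0.08] rows 0.0 shift after turn [0.1 0.4 0.4]
```

View pics/w5.png

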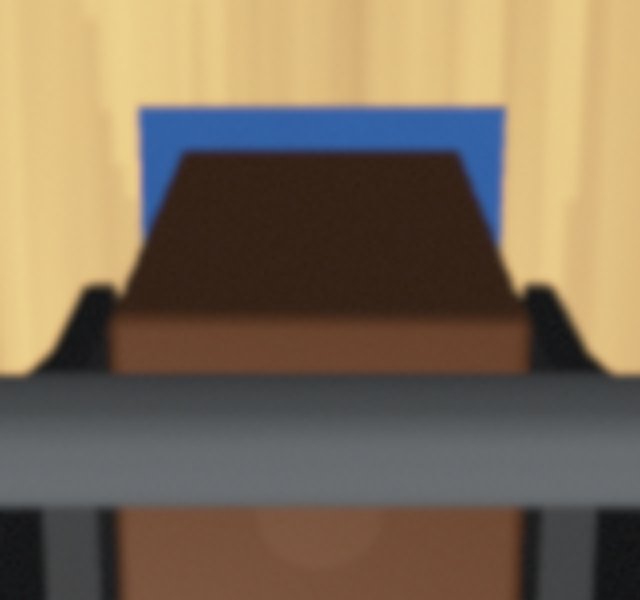

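```bash
python3 - <<'E'
from h import *
c=optics.capture("wrist")
b=ray(c,crop2uv([(140,107),(505,107)],200,170,4),.0208); p=ray(c,crop2uv([(183,152),(460,152)],200,170,4),.0204)
print(b,p,np.linalg.norm(b[0]-b[1]),np.linalg.norm(p[0]-p[1]))
M=r.sense()["ee_rot"]
print("gap along tool x mm",M[:,0]@(b.mean(0)-p.mean(0))*1000,"lat",M[:,1]@(b.mean(0)-p.mean(0))*1000)
print("mark centre",b.mean(0)-.026*M[:,0],"post centre",p.mean(0)-.02*M[:,0])
E
```

```text
[[0.64284293 0.03046193 0.0208    ]
 [0.59146167 0.02683066 0.0208    ]] [[0.63651775 0.03664589 0.0204    ]
 [0.59712938 0.03386022 0.0204    ]] 0.05150941791165811 0.039486751844118165
gap along tool x mm 6.613308070391738 lat 0.1406986381790978
mark centre [0.61530539 0.05458061 0.02080734] post centre [0.61540286 0.05520253 0.02040565]
```

Call:
carry_out --commands '[[[0.0006,0.0,0.0004],[0,0,0],0.0],[[0,0,0.0003],[0,0,0],0.0],[[0,0,0],[0,0,0],0.087],[[0,0,0],[0,0,0],0.087],[[0,0,0],[0,0,0],0.087],[[0,0,0],[0,0,0],0.087],[[0,0,0],[0,0,0],0.087],[[0,0,0],[0,0,0],0.087],[[0,0,0],[0,0,0],0.087]]'

```text
time_s: 8.73
tcp_pos: [0.6163, 0.0549, 0.0498]
ee_rot: [[0.071, -0.997, 0.003], [-0.997, -0.071, 0.001], [-0.0, -0.003, -1.0]]
wrist_force: [-0.3, 0.3, 0.3]
gripper_width: 0.902
```

```bash
python3 - <<'E'
from h import *
goto([.6152,.0555,.18],4)
c=optics.capture("wrist");cv2.imwrite("pics/w6.png",cv2.resize(c["img"][170:320,200:360,::-1],None,fx=4,fy=4,interpolation=cv2.INTER_CUBIC)[:600])
E
```

```text
t 8.73 tcp [0.6163 0.0549 0.0498] jaw yaw -175.93 F [-0.3  0.3  0.3] w 78.5 tilt [ 3.1e-03  5.0e-04 -1.0e+00] j [ 20.  31. -12.   0. -47. -16.]
 shift tool mm [  -0.8    0.6 -130.2] min rows 3.1
  turn [-3.0000e-02 -2.8000e-01 -1.7993e+02] rows 25.1 shift after turn [   0.7   -1.1 -130.2]
  turn [-0.18  0.02  0.07] rows 0.0 shift after turn [  -0.7    1.1 -130.2]
```

View pics/w6.png

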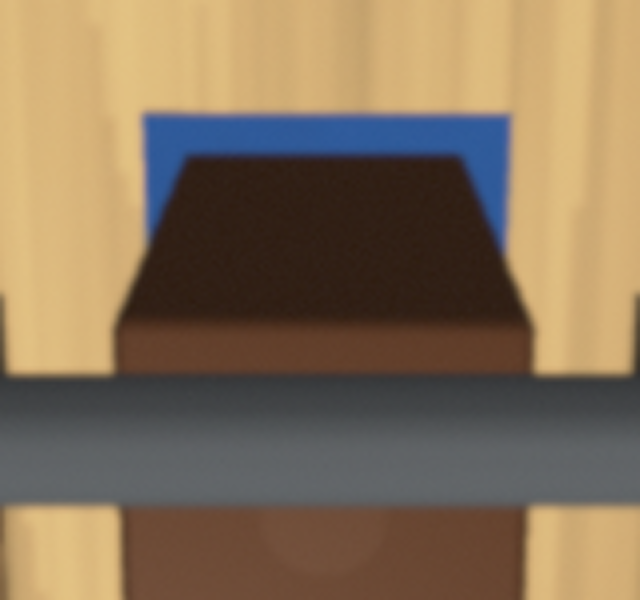

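Call:
carry_out --commands '[[[0,0,-0.02],[0,0,0],0.087],[[0,0,-0.03],[0,0,0],0.087],[[0,0,-0.03],[0,0,0],0.087],[[0,0,-0.03],[0,0,0],0.087],[[0,0,-0.02],[0,0,5],0.087],[[0,0,-0.01],[0,0,0],0.087],[[0,0,0],[0,0,0],0.087]]'

```text
time_s: 9.37
tcp_pos: [0.6145, 0.0541, 0.1931]
ee_rot: [[-0.018, -1.0, -0.004], [-1.0, 0.018, -0.002], [0.002, 0.004, -1.0]]
wrist_force: [1.3, -0.9, 0.3]
gripper_width: 0.999
```

```bash
python3 - <<'E'
from h import *
goto([.4057,.3074,.19],-1)
E
```

```text
t 9.37 tcp [0.6145 0.0541 0.1931] jaw yaw 178.97 F [ 1.3 -0.9  0.3] w 86.9 tilt [-0.0037 -0.0019 -1.    ] j [ 20.  23.  -3.   0. -65. -21.]
 shift tool mm [-249.6  213.3    3.4] min rows 7.9
  turn [-1.7000e-01 -3.3000e-01  1.7997e+02] rows 25.1 shift after turn [ 249.7 -213.2    3.1]
  turn [ 0.21 -0.11 -0.03] rows 0.0 shift after turn [-249.7  213.2    3.1]
```

Call:
carry_out --commands '[[[-0.028,0.024,0],[0,0,0],0.087],[[-0.028,0.024,0],[0,0,0],0.087],[[-0.028,0.024,0],[0,0,0],0.087],[[-0.028,0.024,0],[0,0,0],0.087],[[-0.028,0.024,0],[0,0,0],0.087],[[-0.028,0.024,0],[0,0,0],0.087],[[-0.028,0.024,0],[0,0,0],0.087],[[-0.028,0.024,0],[0,0,0],0.087],[[-0.028,0.024,0],[0,0,0],0.087],[[0,0,0],[0,0,0],0.087],[[0,0,0],[0,0,0],0.087],[[0,0,0],[0,0,0],0.087]]'

```text
time_s: 10.37
tcp_pos: [0.3865, 0.3142, 0.176]
ee_rot: [[-0.002, -1.0, -0.023], [-1.0, 0.002, -0.016], [0.017, 0.023, -1.0]]
wrist_force: [-0.2, 1.0, 0.3]
gripper_width: 0.998
```

```bash
python3 - <<'E'
from h import *
goto([.4057,.3074,.19],-1)
c=optics.capture("wrist");cv2.imwrite("pics/w7.png",c["img"][:,:,::-1])
E
```

```text
t 10.37 tcp [0.3865 0.3142 0.176 ] jaw yaw 179.87 F [-0.2  1.   0.3] w 86.8 tilt [-0.023  -0.0165 -0.9996] j [ 57.  13. -20.  -1. -59. -57.]
 shift tool mm [  7.  -18.8 -14.3] min rows 0.6
  turn [   1.5     2.05 -179.1 ] rows 25.0 shift after turn [ -6.5  19.3 -14. ]
  turn [ 1.31 -0.96  0.88] rows 0.3 shift after turn [  6.5 -19.3 -14. ]
```

View pics/w7.png

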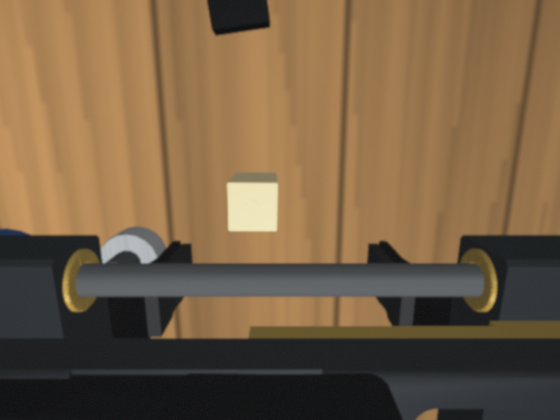

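Call:
carry_out --commands '[[[0.006,-0.0185,0.0],[1.3,-1.0,0.9],0.087],[[0,0,0.0],[0,0,0],0.087],[[0,0,0.0],[0,0,0],0.087]]'

```text
time_s: 10.67
tcp_pos: [0.4069, 0.3048, 0.1738]
ee_rot: [[-0.022, -1.0, -0.002], [-1.0, 0.022, -0.002], [0.002, 0.002, -1.0]]
wrist_force: [0.6, -0.4, -1.2]
gripper_width: 0.999
```

```bash
python3 - <<'E'
from h import *
goto([.4057,.3074,.19],-1)
c=optics.capture("wrist");cv2.imwrite("pics/w8.png",cv2.resize(c["img"][165:250,235:335,::-1],None,fx=7,fy=7,interpolation=cv2.INTER_CUBIC))
E
```

```text
t 10.67 tcp [0.4069 0.3048 0.1738] jaw yaw 178.73 F [ 0.6 -0.4 -1.2] w 86.9 tilt [-0.0019 -0.0016 -1.    ] j [ 55.  13. -20.  -0. -57. -56.]
 shift tool mm [ -2.5   1.3 -16.2] min rows 0.4
  turn [-1.5000e-01 -1.6000e-01  1.7973e+02] rows 25.1 shift after turn [  2.5  -1.2 -16.2]
  turn [ 0.1  -0.09 -0.27] rows 0.0 shift after turn [ -2.5   1.2 -16.2]
```

View pics/w8.png

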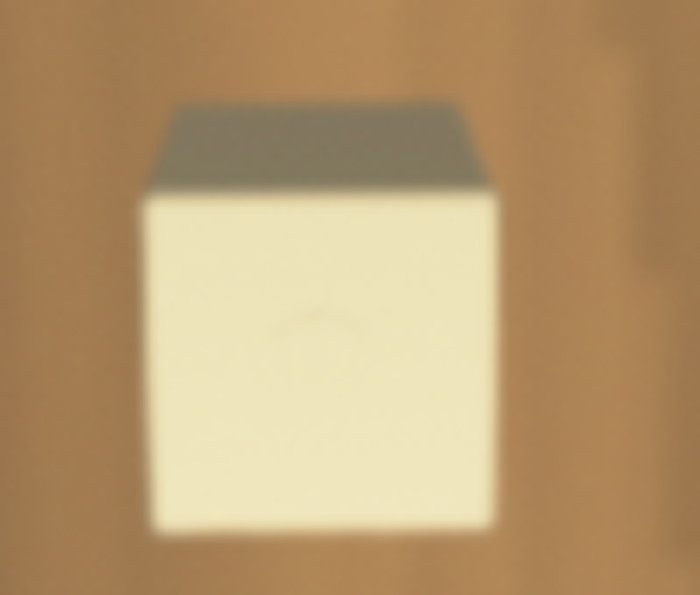

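```bash
python3 - <<'E'
from h import *
c=optics.capture("wrist")
P=ray(c,crop2uv([(143,195),(497,193),(494,530),(153,532)],235,165,7),.07);q=quad(P);print(q)
goto([*q[0],.030],-1)
E
```

```text
(array([0.40571448, 0.30875736]), array([39.39981044, 39.40514231, 39.27623395, 39.40767829]), array([178.97612511,  89.20776665,  -1.02118685, -90.61257443]))
t 10.77 tcp [0.4067 0.3051 0.174 ] jaw yaw 178.76 F [-0.2 -0.  -1.1] w 87.0 tilt [-0.0018 -0.0015 -1.    ] j [ 55.  13. -20.  -0. -57. -56.]
 shift tool mm [ -3.8   0.8 143.9] min rows 3.5
  turn [-1.3000e-01 -1.6000e-01  1.7976e+02] rows 25.1 shift after turn [  3.6  -1.  144. ]
  turn [ 0.1  -0.09 -0.24] rows 0.0 shift after turn [ -3.6   1.  144. ]
```

Call:
carry_out --commands '[[[-0.0036,0.001,0.015],[0.1,-0.1,-0.2],0.087],[[0,0,0.02],[0,0,0],0.087],[[0,0,0.02],[0,0,0],0.087],[[0,0,0.02],[0,0,0],0.087],[[0,0,0.02],[0,0,0],0.087],[[0,0,0.02],[0,0,0],0.087],[[0,0,0.01],[0,0,0],0.087],[[0,0,0],[0,0,0],0.087],[[0,0,0],[0,0,0],0.087]]'

```text
time_s: 11.52
tcp_pos: [0.4085, 0.3091, 0.0462]
ee_rot: [[-0.021, -1.0, 0.003], [-1.0, 0.021, 0.005], [-0.005, -0.003, -1.0]]
wrist_force: [0.4, 0.3, 1.2]
gripper_width: 1.001
```

```bash
python3 - <<'E'
from h import *
goto([.4057,.3085,.030],-0.9)
E
```

```text
t 11.52 tcp [0.4085 0.3091 0.0462] jaw yaw 178.77 F [0.4 0.3 1.2] w 87.1 tilt [ 0.0032  0.0048 -1.    ] j [ 55.  23. -28.  -0. -39. -57.]
 shift tool mm [ 0.7  2.8 16.2] min rows 0.4
  turn [  0.44   0.28 179.67] rows 25.1 shift after turn [-0.6 -2.8 16.2]
  turn [-0.18  0.28 -0.33] rows 0.1 shift after turn [ 0.6  2.8 16.2]
```

Call:
carry_out --commands '[[[0.0006,0.0028,0.008],[-0.2,0.3,-0.3],0.087],[[0,0,0.008],[0,0,0],0.087],[[0,0,0],[0,0,0],0.05],[[0,0,0],[0,0,0],0.05],[[0,0,0],[0,0,0],0.05],[[0,0,0],[0,0,0],0.05],[[0,0,0],[0,0,0],0.05],[[0,0,0],[0,0,0],0.05],[[0,0,0],[0,0,0],0.05]]'

```text
time_s: 12.27
tcp_pos: [0.4073, 0.3108, 0.0327]
ee_rot: [[-0.015, -1.0, 0.004], [-1.0, 0.015, 0.006], [-0.006, -0.004, -1.0]]
wrist_force: [0.0, 0.7, 0.2]
gripper_width: 0.602
```

```bash
python3 - <<'E'
from h import *
goto([.4057,.3085,.030],-0.9)
E
```

```text
t 12.27 tcp [0.4073 0.3108 0.0327] jaw yaw 179.14 F [0.  0.7 0.2] w 52.4 tilt [ 0.0043  0.0056 -1.    ] j [ 56.  24. -29.   0. -37. -56.]
 shift tool mm [2.4 1.6 2.7] min rows 0.1
  turn [  -0.51   -0.38 -179.96] rows 25.1 shift after turn [-2.4 -1.6  2.7]
  turn [-0.24  0.33  0.04] rows 0.1 shift after turn [2.4 1.6 2.7]
```

Call:
carry_out --commands '[[[0.0024,0.0016,0.002],[-0.2,0.3,0],0.05],[[0,0,0],[0,0,0],0.05],[[0,0,0],[0,0,0],0.0],[[0,0,0],[0,0,0],0.0],[[0,0,0],[0,0,0],0.0],[[0,0,0],[0,0,0],0.0],[[0,0,0],[0,0,0],0.0]]'

```text
time_s: 12.85
tcp_pos: [0.4056, 0.3083, 0.0308]
ee_rot: [[-0.015, -1.0, 0.001], [-1.0, 0.015, 0.0], [-0.0, -0.001, -1.0]]
wrist_force: [0.4, -0.0, 0.2]
gripper_width: 0.459
```

```bash
python3 - <<'E'
from h import *
goto([.4057,.3085,.030],-0.9)
E
```

```text
t 12.85 tcp [0.4056 0.3083 0.0308] jaw yaw 179.14 F [ 0.4 -0.   0.2] w 39.9 tilt [ 8.e-04  4.e-04 -1.e+00] j [ 56.  24. -29.   0. -37. -56.]
 shift tool mm [-0.2 -0.   0.8] min rows 0.0
  turn [-4.0000e-02 -7.0000e-02 -1.7996e+02] rows 25.1 shift after turn [0.2 0.1 0.8]
  turn [-0.04  0.02  0.04] rows 0.0 shift after turn [-0.2 -0.1  0.8]
```

Call:
carry_out --commands '[[[0,0,-0.02],[0,0,0],0.0],[[0,0,-0.03],[0,0,0],0.0],[[0,0,-0.035],[0,0,-4.9],0.0],[[0,0,-0.035],[0,0,0],0.0],[[0,0,-0.03],[0,0,0],0.0],[[0,0,-0.01],[0,0,0],0.0],[[0,0,0],[0,0,0],0.0]]'

```text
time_s: 13.43
tcp_pos: [0.4041, 0.3061, 0.1951]
ee_rot: [[0.074, -0.997, -0.005], [-0.997, -0.073, -0.007], [0.007, 0.006, -1.0]]
wrist_force: [-0.6, 0.4, -0.7]
gripper_width: 0.458
```

```bash
python3 - <<'E'
from h import *
goto([.6264,-.1064,.18],4)
E
```

```text
t 13.43 tcp [0.4041 0.3061 0.1951] jaw yaw -175.79 F [-0.6  0.4 -0.7] w 39.8 tilt [-0.0054 -0.0074 -1.    ] j [ 56.  12. -18.  -0. -60. -51.]
 shift tool mm [ 427.7 -191.5   16.9] min rows 11.2
  turn [   0.63    0.53 -179.78] rows 25.1 shift after turn [-427.   193.    15.1]
  turn [ 0.34 -0.4   0.21] rows 0.1 shift after turn [ 427.  -193.    15.1]
```

Call:
carry_out --commands '[[[0.034,-0.0154,0],[0.3,-0.4,0.2],0.0],[[0.034,-0.0154,0],[0,0,0],0.0],[[0.034,-0.0154,0],[0,0,0],0.0],[[0.034,-0.0154,0],[0,0,0],0.0],[[0.034,-0.0154,0],[0,0,0],0.0],[[0.034,-0.0154,0],[0,0,0],0.0],[[0.034,-0.0154,0],[0,0,0],0.0],[[0.034,-0.0154,0],[0,0,0],0.0],[[0.034,-0.0154,0],[0,0,0],0.0],[[0.034,-0.0154,0],[0,0,0],0.0],[[0.034,-0.0154,0],[0,0,0],0.0],[[0.028,-0.0134,0],[0,0,0],0.0]]'

```text
time_s: 14.43
tcp_pos: [0.6158, -0.0934, 0.1779]
ee_rot: [[0.082, -0.996, -0.022], [-0.997, -0.082, 0.001], [-0.003, 0.022, -1.0]]
wrist_force: [1.1, 0.5, -0.1]
gripper_width: 0.458
```

Call:
carry_out --commands '[[[0,0,0],[0,0,0],0.0],[[0,0,0],[0,0,0],0.0]]'

```text
time_s: 14.6
tcp_pos: [0.6164, -0.0994, 0.1725]
ee_rot: [[0.074, -0.997, -0.028], [-0.997, -0.074, 0.001], [-0.003, 0.028, -1.0]]
wrist_force: [-0.3, 0.7, -0.9]
gripper_width: 0.454
```

```bash
python3 - <<'E'
from h import *
goto([.6264,-.1064,.0508],4)
E
```

```text
t 14.6 tcp [ 0.6164 -0.0994  0.1725] jaw yaw -175.78 F [-0.3  0.7 -0.9] w 39.5 tilt [-2.800e-02  6.000e-04 -9.996e-01] j [  6.  25.  -2.  -0. -64.  -1.]
 shift tool mm [  8.  -12.9 121.4] min rows 2.9
  turn [  -0.23    2.51 -179.76] rows 25.1 shift after turn [ -7.7   9.5 121.7]
  turn [1.6  0.15 0.22] rows 0.2 shift after turn [  7.7  -9.5 121.7]
```

Call:
carry_out --commands '[[[0.0075,-0.0095,0.01],[1.6,0.1,0.2],0.0],[[0,0,0.012],[0,0,0],0.0],[[0,0,0.015],[0,0,0],0.0],[[0,0,0.015],[0,0,0],0.0],[[0,0,0.015],[0,0,0],0.0],[[0,0,0.01],[0,0,0],0.0],[[0,0,0.005],[0,0,0],0.0],[[0,0,0],[0,0,0],0.0],[[0,0,0],[0,0,0],0.0]]'

```text
time_s: 15.35
tcp_pos: [0.6195, -0.1005, 0.0788]
ee_rot: [[0.074, -0.997, -0.013], [-0.997, -0.074, 0.002], [-0.003, 0.012, -1.0]]
wrist_force: [-0.6, 0.2, -1.2]
gripper_width: 0.452
```

```bash
python3 - <<'E'
from h import *
goto([.6264,-.1064,.0508],4)
E
```

```text
t 15.35 tcp [ 0.6195 -0.1005  0.0788] jaw yaw -175.77 F [-0.6  0.2 -1.2] w 39.4 tilt [-0.0127  0.0022 -0.9999] j [  5.  30.  -9.  -0. -52.  -1.]
 shift tool mm [ 6.4 -6.8 27.9] min rows 0.7
  turn [  -0.28    1.12 -179.77] rows 25.1 shift after turn [-6.3  6.5 28. ]
  turn [0.72 0.18 0.23] rows 0.1 shift after turn [ 6.3 -6.5 28. ]
```

Call:
carry_out --commands '[[[0.0063,-0.0065,0.004],[0.7,0.2,0.2],0.0],[[0,0,0.006],[0,0,0],0.0],[[0,0,0.006],[0,0,0],0.0],[[0,0,0],[0,0,0],0.0],[[0,0,0],[0,0,0],0.0]]'

```text
time_s: 15.77
tcp_pos: [0.6291, -0.1067, 0.064]
ee_rot: [[0.071, -0.997, 0.007], [-0.997, -0.071, -0.001], [0.001, -0.007, -1.0]]
wrist_force: [-0.4, 0.7, 0.8]
gripper_width: 0.456
```

```bash
python3 - <<'E'
from h import *
goto([.6264,-.1064,.0508],4)
E
```

```text
t 15.77 tcp [ 0.6291 -0.1067  0.064 ] jaw yaw -175.94 F [-0.4  0.7  0.8] w 39.7 tilt [ 6.8e-03 -8.0e-04 -1.0e+00] j [  5.  31.  -9.   0. -49.  -1.]
 shift tool mm [-0.5  2.8 13.2] min rows 0.3
  turn [ 1.1000e-01 -6.1000e-01 -1.7994e+02] rows 25.1 shift after turn [ 0.4 -2.7 13.2]
  turn [-0.39 -0.07  0.06] rows 0.1 shift after turn [-0.4  2.7 13.2]
```

Call:
carry_out --commands '[[[-0.0004,0.0027,0.003],[-0.4,0,0],0.0],[[0,0,0.004],[0,0,0],0.0],[[0,0,0.003],[0,0,0],0.0],[[0,0,0],[0,0,0],0.0],[[0,0,0],[0,0,0],0.0]]'

```text
time_s: 16.18
tcp_pos: [0.6264, -0.1066, 0.0534]
ee_rot: [[0.07, -0.998, -0.0], [-0.998, -0.07, -0.001], [0.001, 0.0, -1.0]]
wrist_force: [0.2, -0.1, -0.6]
gripper_width: 0.455
```

```bash
python3 - <<'E'
from h import *
goto([.6264,-.1064,.0508],4)
c=optics.capture("wrist");cv2.imwrite("pics/w9.png",cv2.resize(c["img"][150:320,200:360,::-1],None,fx=4,fy=4,interpolation=cv2.INTER_CUBIC)[:600])
E
```

```text
t 16.18 tcp [ 0.6264 -0.1066  0.0534] jaw yaw -175.96 F [ 0.2 -0.1 -0.6] w 39.6 tilt [-0.     -0.0013 -1.    ] j [  5.  32. -10.   0. -48.  -1.]
 shift tool mm [-0.2 -0.1  2.6] min rows 0.1
  turn [ 1.1000e-01  1.0000e-02 -1.7996e+02] rows 25.1 shift after turn [0.2 0.1 2.6]
  turn [ 0.01 -0.07  0.04] rows 0.0 shift after turn [-0.2 -0.1  2.6]
```

View pics/w9.png

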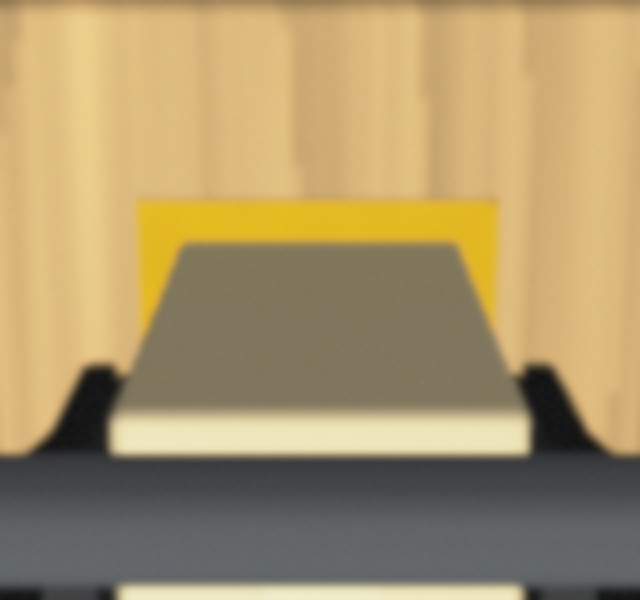

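Call:
carry_out --commands '[[[0,0,0.0025],[0,0,0],0.0],[[0,0,0.001],[0,0,0],0.0],[[0,0,0],[0,0,0],0.0],[[0,0,0],[0,0,0],0.0]]'

```text
time_s: 16.57
tcp_pos: [0.6269, -0.1065, 0.0509]
ee_rot: [[0.071, -0.997, 0.002], [-0.997, -0.071, -0.001], [0.002, -0.001, -1.0]]
wrist_force: [0.1, -0.2, -0.8]
gripper_width: 0.452
```

```bash
python3 - <<'E'
from h import *
goto([.6264,-.1064,.0508],4)
c=optics.capture("wrist");cv2.imwrite("pics/w10.png",cv2.resize(c["img"][150:300,200:360,::-1],None,fx=4,fy=4,interpolation=cv2.INTER_CUBIC)[:600])
E
```

```text
t 16.57 tcp [ 0.6269 -0.1065  0.0509] jaw yaw -175.93 F [ 0.1 -0.2 -0.8] w 39.4 tilt [ 0.0016 -0.0014 -1.    ] j [  5.  32. -10.   0. -48.  -1.]
 shift tool mm [-0.2  0.5  0.1] min rows 0.0
  turn [ 1.4000e-01 -1.3000e-01 -1.7993e+02] rows 25.1 shift after turn [ 0.2 -0.5  0.1]
  turn [-0.09 -0.09  0.07] rows 0.0 shift after turn [-0.2  0.5  0.1]
```

View pics/w10.png

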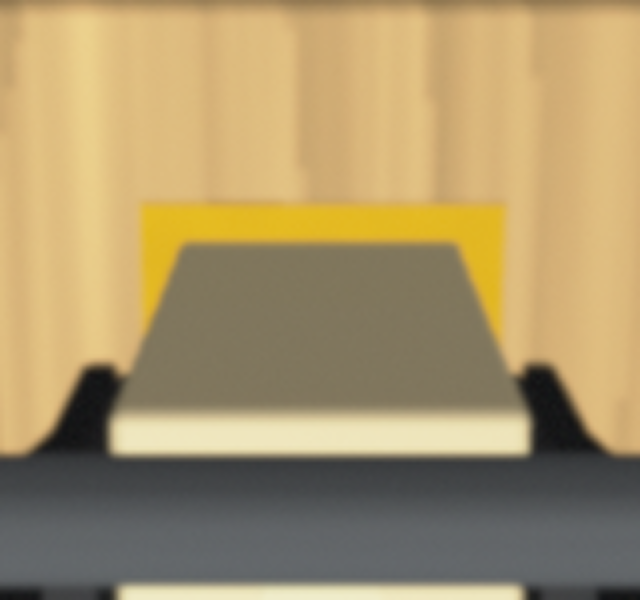

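Call:
carry_out --commands '[[[0,0.0004,0.0004],[0,0,0],0.0],[[0,0,0.0],[0,0,0],0.087],[[0,0,0],[0,0,0],0.087],[[0,0,0],[0,0,0],0.087],[[0,0,0],[0,0,0],0.087],[[0,0,0],[0,0,0],0.087],[[0,0,0],[0,0,0],0.087],[[0,0,0],[0,0,0],0.087],[[0,0,-0.015],[0,0,0],0.087],[[0,0,-0.03],[0,0,0],0.087],[[0,0,-0.03],[0,0,0],0.087],[[0,0,-0.03],[0,0,0],0.087]]'

```text
time_s: 17.62
tcp_pos: [0.6211, -0.1065, 0.1494]
ee_rot: [[0.069, -0.997, -0.018], [-0.998, -0.069, -0.001], [-0.0, 0.018, -1.0]]
wrist_force: [-0.0, -0.0, -0.0]
gripper_width: 0.991
```

```bash
python3 - <<'E'
from h import *
goto([.5266,-.3385,.18],14)
goto([.5266,-.3385,.18],-76)
E
```

```text
t 17.62 tcp [ 0.6211 -0.1065  0.1494] jaw yaw -176.03 F [-0. -0. -0.] w 86.2 tilt [-0.0183 -0.001  -0.9998] j [  5.  26.  -4.  -0. -61.  -1.]
 shift tool mm [224.9 110.8 -28.6] min rows 6.1
  turn [ 1.6000e-01 -1.5500e+00  1.6996e+02] rows 23.7 shift after turn [-202.3 -147.8  -30.6]
  turn [  1.04   0.1  -10.03] rows 1.4 shift after turn [202.3 147.8 -30.6]
t 17.62 tcp [ 0.6211 -0.1065  0.1494] jaw yaw -176.03 F [-0. -0. -0.] w 86.2 tilt [-0.0183 -0.001  -0.9998] j [  5.  26.  -4.  -0. -61.  -1.]
 shift tool mm [224.9 110.8 -28.6] min rows 6.1
  turn [   0.76    0.92 -100.03] rows 14.0 shift after turn [-147.8  202.3  -30.6]
  turn [ 0.88 -0.72 79.97] rows 11.2 shift after turn [ 147.8 -202.3  -30.6]
```

Call:
carry_out --commands '[[[0,0,-0.01],[1.0,0,-4.3],0.087],[[0,0,-0.01],[0,0,-4.2],0.087],[[0.025,0.0172,-0.002],[0,0,0],0.087],[[0.025,0.0172,-0.002],[0,0,0],0.087],[[0.025,0.0172,0],[0,0,0],0.087],[[0.025,0.0172,0],[0,0,0],0.087],[[0.025,0.0172,0],[0,0,0],0.087],[[0.025,0.0172,0],[0,0,0],0.087],[[0.025,0.0172,0],[0,0,0],0.087],[[0.025,0.0172,0],[0,0,0],0.087],[[0,0,0],[0,0,0],0.087],[[0,0,0],[0,0,0],0.087]]'

```text
time_s: 18.62
tcp_pos: [0.5341, -0.341, 0.1846]
ee_rot: [[0.229, -0.973, 0.022], [-0.973, -0.229, -0.001], [0.006, -0.021, -1.0]]
wrist_force: [-1.0, 0.6, 0.0]
gripper_width: 1.004
```

```bash
python3 - <<'E'
from h import *
goto([.5266,-.3385,.18],12.5)
E
```

```text
t 18.62 tcp [ 0.5341 -0.341   0.1846] jaw yaw -166.73 F [-1.   0.6  0. ] w 87.3 tilt [ 2.180e-02 -8.000e-04 -9.998e-01] j [-18.  24.  -2.  -0. -63.  32.]
 shift tool mm [-4.2  6.8  4.4] min rows 0.2
  turn [   0.51   -1.89 -179.22] rows 25.0 shift after turn [ 4.1 -6.8  4.6]
  turn [-1.21 -0.32  0.76] rows 0.2 shift after turn [-4.1  6.8  4.6]
```

Call:
carry_out --commands '[[[-0.004,0.0068,0.004],[-1.2,-0.3,0.8],0.087],[[0,0,0],[0,0,0],0.087],[[0,0,0],[0,0,0],0.087],[[0,0,0],[0,0,0],0.087]]'

```text
time_s: 18.95
tcp_pos: [0.5263, -0.3362, 0.1795]
ee_rot: [[0.216, -0.976, -0.003], [-0.976, -0.216, 0.0], [-0.001, 0.003, -1.0]]
wrist_force: [0.9, 0.2, -0.5]
gripper_width: 0.998
```

```bash
python3 - <<'E'
from h import *
goto([.5266,-.3385,.18],12.5)
c=optics.capture("wrist");cv2.imwrite("pics/w11.png",cv2.resize(c["img"][165:250,235:335,::-1],None,fx=7,fy=7,interpolation=cv2.INTER_CUBIC))
E
```

```text
t 18.95 tcp [ 0.5263 -0.3362  0.1795] jaw yaw -167.51 F [ 0.9  0.2 -0.5] w 86.9 tilt [-3.1e-03  5.0e-04 -1.0e+00] j [-18.  24.  -3.   0. -63.  30.]
 shift tool mm [ 2.3  0.2 -0.5] min rows 0.1
  turn [ 1.0000e-01 -2.6000e-01  1.7999e+02] rows 25.1 shift after turn [-2.3 -0.2 -0.5]
  turn [ 0.17  0.06 -0.01] rows 0.0 shift after turn [ 2.3  0.2 -0.5]
```

View pics/w11.png

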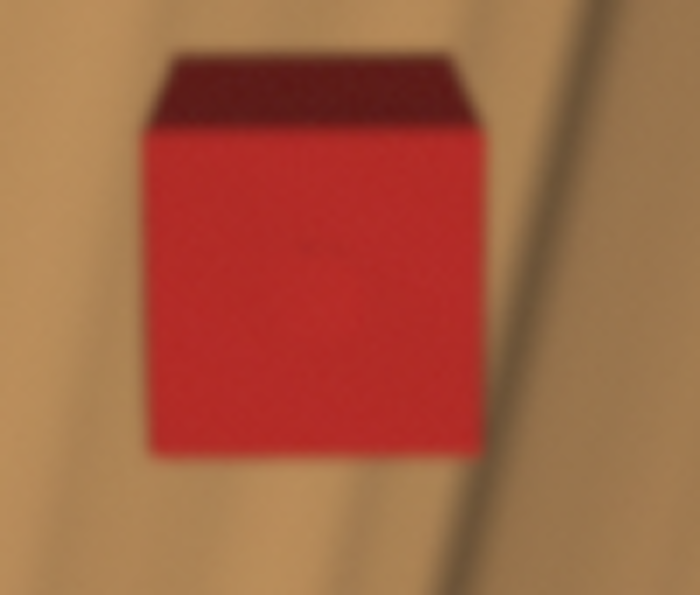

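```bash
python3 - <<'E'
from h import *
c=optics.capture("wrist")
P=ray(c,crop2uv([(145,128),(486,128),(484,457),(150,458)],235,165,7),.068);q=quad(P);print(q)
goto([*q[0],.030],12.5)
E
```

```text
(array([ 0.52635176, -0.33826195]), array([38.81240799, 39.0864337 , 39.31821936, 39.18995602]), array([-167.57886716,  103.0882686 ,   12.57580259,  -77.65279633]))
t 19.05 tcp [ 0.5265 -0.3364  0.1798] jaw yaw -167.51 F [-0.7  0.6  0.2] w 86.8 tilt [-2.5e-03  2.0e-04 -1.0e+00] j [-18.  24.  -3.   0. -63.  30.]
 shift tool mm [  1.9   0.2 149.8] min rows 3.6
  turn [ 6.0000e-02 -2.1000e-01  1.7999e+02] rows 25.1 shift after turn [ -1.8  -0.6 149.8]
  turn [ 0.14  0.04 -0.01] rows 0.0 shift after turn [  1.8   0.6 149.8]
```

Call:
carry_out --commands '[[[0.0018,0.0006,0.015],[0.1,0,0],0.087],[[0,0,0.02],[0,0,0],0.07],[[0,0,0.02],[0,0,0],0.07],[[0,0,0.02],[0,0,0],0.07],[[0,0,0.02],[0,0,0],0.07],[[0,0,0.02],[0,0,0],0.07],[[0,0,0.015],[0,0,0],0.07],[[0,0,0],[0,0,0],0.07],[[0,0,0],[0,0,0],0.07]]'

```text
time_s: 19.8
tcp_pos: [0.533, -0.3356, 0.0488]
ee_rot: [[0.225, -0.974, 0.009], [-0.974, -0.225, -0.004], [0.006, -0.008, -1.0]]
wrist_force: [0.0, -0.9, -1.0]
gripper_width: 0.807
```

```bash
python3 - <<'E'
from h import *
goto([.5264,-.3383,.030],12.5)
E
```

```text
t 19.8 tcp [ 0.533  -0.3356  0.0488] jaw yaw -166.99 F [ 0.  -0.9 -1. ] w 70.2 tilt [ 0.0088 -0.0041 -1.    ] j [-17.  32. -11.   0. -47.  30.]
 shift tool mm [ 1.1  7.2 18.8] min rows 0.5
  turn [   0.53   -0.69 -179.49] rows 25.1 shift after turn [-1.2 -7.  18.8]
  turn [-0.44 -0.34  0.51] rows 0.1 shift after turn [ 1.2  7.  18.8]
```

Call:
carry_out --commands '[[[0.0012,0.0068,0.006],[-0.4,-0.3,0.5],0.07],[[0,0,0.006],[0,0,0],0.05],[[0,0,0.004],[0,0,0],0.05],[[0,0,0],[0,0,0],0.05],[[0,0,0],[0,0,0],0.05]]'

```text
time_s: 20.22
tcp_pos: [0.5287, -0.3392, 0.0354]
ee_rot: [[0.217, -0.976, 0.006], [-0.976, -0.217, -0.003], [0.004, -0.006, -1.0]]
wrist_force: [0.2, -0.6, 0.5]
gripper_width: 0.612
```

```bash
python3 - <<'E'
from h import *
goto([.5264,-.3383,.030],12.5)
E
```

```text
t 20.22 tcp [ 0.5287 -0.3392  0.0354] jaw yaw -167.46 F [ 0.2 -0.6  0.5] w 53.3 tilt [ 0.0064 -0.0029 -1.    ] j [-18.  33. -12.   0. -45.  30.]
 shift tool mm [-1.4  2.1  5.3] min rows 0.1
  turn [   0.38   -0.51 -179.96] rows 25.1 shift after turn [ 1.4 -2.1  5.4]
  turn [-0.32 -0.24  0.04] rows 0.1 shift after turn [-1.4  2.1  5.4]
```

Call:
carry_out --commands '[[[-0.0014,0.0021,0.004],[-0.3,-0.25,0],0.05],[[0,0,0.001],[0,0,0],0.05],[[0,0,0],[0,0,0],0.05],[[0,0,0],[0,0,0],0.0],[[0,0,0],[0,0,0],0.0],[[0,0,0],[0,0,0],0.0],[[0,0,0],[0,0,0],0.0],[[0,0,0],[0,0,0],0.0]]'

```text
time_s: 20.88
tcp_pos: [0.5269, -0.3386, 0.0313]
ee_rot: [[0.217, -0.976, 0.002], [-0.976, -0.217, -0.0], [0.001, -0.002, -1.0]]
wrist_force: [-0.8, -1.2, 0.4]
gripper_width: 0.457
```

```bash
python3 - <<'E'
from h import *
goto([.5264,-.3383,.030],12.5)
E
```

```text
t 20.88 tcp [ 0.5269 -0.3386  0.0313] jaw yaw -167.46 F [-0.8 -1.2  0.4] w 39.8 tilt [ 2.3e-03 -5.0e-04 -1.0e+00] j [-18.  33. -12.  -0. -45.  31.]
 shift tool mm [-0.4  0.4  1.3] min rows 0.0
  turn [ 9.0000e-02 -1.9000e-01 -1.7996e+02] rows 25.1 shift after turn [ 0.4 -0.4  1.3]
  turn [-0.12 -0.06  0.04] rows 0.0 shift after turn [-0.4  0.4  1.3]
```

Call:
carry_out --commands '[[[0,0,-0.02],[0,0,0],0.0],[[0,0,-0.03],[0,0,0],0.0],[[0,0,-0.035],[0,0,4.3],0.0],[[0,0,-0.035],[0,0,4.2],0.0],[[0,0,-0.03],[0,0,0],0.0],[[0,0,-0.01],[0,0,0],0.0],[[0,0,0],[0,0,0],0.0]]'

```text
time_s: 21.47
tcp_pos: [0.5242, -0.3376, 0.1942]
ee_rot: [[0.061, -0.998, -0.008], [-0.998, -0.061, 0.004], [-0.004, 0.007, -1.0]]
wrist_force: [-0.1, 0.2, -1.8]
gripper_width: 0.456
```

```bash
python3 - <<'E'
from h import *
goto([.6208,-.0264,.18],4)
E
```

```text
t 21.47 tcp [ 0.5242 -0.3376  0.1942] jaw yaw -176.48 F [-0.1  0.2 -1.8] w 39.7 tilt [-0.0076  0.0039 -1.    ] j [-18.  23.  -2.  -0. -65.  22.]
 shift tool mm [-304.6 -115.7   14.7] min rows 7.8
  turn [  0.4   -0.66 179.52] rows 25.1 shift after turn [303.7 118.1  14.2]
  turn [ 0.42  0.25 -0.48] rows 0.1 shift after turn [-303.7 -118.1   14.2]
```

Call:
carry_out --commands '[[[-0.032,-0.0124,0],[0.4,0.25,-0.5],0.0],[[-0.032,-0.0124,0],[0,0,0],0.0],[[-0.032,-0.0124,0],[0,0,0],0.0],[[-0.032,-0.0124,0],[0,0,0],0.0],[[-0.032,-0.0124,0],[0,0,0],0.0],[[-0.032,-0.0124,0],[0,0,0],0.0],[[-0.032,-0.0124,0],[0,0,0],0.0],[[-0.032,-0.0124,0],[0,0,0],0.0],[[-0.032,-0.0124,0],[0,0,0],0.0],[[0,0,0],[0,0,0],0.0],[[0,0,0],[0,0,0],0.0],[[0,0,0],[0,0,0],0.0]]'

```text
time_s: 22.47
tcp_pos: [0.6129, -0.0293, 0.1785]
ee_rot: [[0.065, -0.998, -0.02], [-0.998, -0.065, 0.002], [-0.004, 0.02, -1.0]]
wrist_force: [0.3, -0.5, -1.5]
gripper_width: 0.455
```

```bash
python3 - <<'E'
from h import *
goto([.6208,-.0264,.0513],4)
E
```

```text
t 22.47 tcp [ 0.6129 -0.0293  0.1785] jaw yaw -176.28 F [ 0.3 -0.5 -1.5] w 39.6 tilt [-0.0205  0.0024 -0.9998] j [ 12.  23.  -4.  -0. -64.  -8.]
 shift tool mm [ -1.9 -10.7 127. ] min rows 3.1
  turn [  0.34  -1.82 179.71] rows 25.1 shift after turn [  2.3   8.1 127.2]
  turn [ 1.16  0.22 -0.28] rows 0.2 shift after turn [ -2.3  -8.1 127.2]
```

Call:
carry_out --commands '[[[-0.0023,-0.008,0.008],[1.2,0.2,-0.3],0.0],[[0,0,0.012],[0,0,0],0.0],[[0,0,0.012],[0,0,0],0.0],[[0,0,0.008],[0,0,0],0.0],[[0,0,0],[0,0,0],0.0],[[0,0,0],[0,0,0],0.0]]'

```text
time_s: 22.97
tcp_pos: [0.6175, -0.0328, 0.1339]
ee_rot: [[0.063, -0.998, -0.004], [-0.998, -0.063, -0.001], [0.0, 0.004, -1.0]]
wrist_force: [0.9, -0.2, -1.2]
gripper_width: 0.454
```

```bash
python3 - <<'E'
from h import *
goto([.6208,-.0264,.0513],4)
c=optics.capture("wrist");cv2.imwrite("pics/w12.png",c["img"][:,:,::-1])
E
```

```text
t 22.97 tcp [ 0.6175 -0.0328  0.1339] jaw yaw -176.41 F [ 0.9 -0.2 -1.2] w 39.5 tilt [-4.1e-03 -6.0e-04 -1.0e+00] j [ 12.  26.  -7.  -0. -57.  -8.]
 shift tool mm [-6.3 -4.  82.6] min rows 2.0
  turn [-3.0000e-02 -3.7000e-01  1.7959e+02] rows 25.1 shift after turn [ 6.2  3.7 82.6]
  turn [ 0.24 -0.02 -0.41] rows 0.1 shift after turn [-6.2 -3.7 82.6]
```

View pics/w12.png

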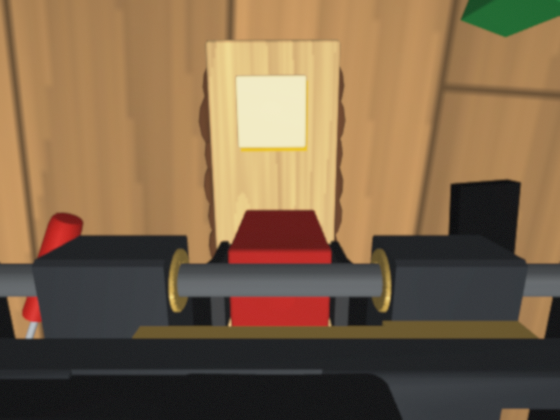

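Call:
carry_out --commands '[[[-0.0062,-0.0037,0.002],[0.2,0,-0.4],0.0],[[0,0,0],[0,0,0],0.0],[[0,0,0.01],[0,0,0],0.0],[[0,0,0.01],[0,0,0],0.0],[[0,0,0.01],[0,0,0],0.0],[[0,0,0],[0,0,0],0.0],[[0,0,0],[0,0,0],0.0]]'

```text
time_s: 23.6
tcp_pos: [0.6223, -0.0261, 0.1008]
ee_rot: [[0.07, -0.998, 0.004], [-0.998, -0.07, 0.0], [-0.0, -0.004, -1.0]]
wrist_force: [0.7, 0.4, -0.8]
gripper_width: 0.456
```

```bash
python3 - <<'E'
from h import *
goto([.6208,-.0264,.0513],4)
E
```

```text
t 23.6 tcp [ 0.6223 -0.0261  0.1008] jaw yaw -176.0 F [ 0.7  0.4 -0.8] w 39.7 tilt [ 3.7e-03  3.0e-04 -1.0e+00] j [ 12.  28.  -9.   0. -53.  -8.]
 shift tool mm [ 0.2  1.7 49.5] min rows 1.2
  turn [  0.     0.34 180.  ] rows 25.1 shift after turn [-0.2 -1.5 49.5]
  turn [-0.21  0.   -0.  ] rows 0.0 shift after turn [ 0.2  1.5 49.5]
```

Call:
carry_out --commands '[[[0,0.0015,0.008],[-0.2,0,0],0.0],[[0,0,0.01],[0,0,0],0.0],[[0,0,0.01],[0,0,0],0.0],[[0,0,0.006],[0,0,0],0.0],[[0,0,0],[0,0,0],0.0],[[0,0,0],[0,0,0],0.0]]'

```text
time_s: 24.1
tcp_pos: [0.6202, -0.0263, 0.062]
ee_rot: [[0.07, -0.998, -0.002], [-0.998, -0.07, -0.0], [0.0, 0.002, -1.0]]
wrist_force: [-0.2, 0.7, -1.1]
gripper_width: 0.46
```

```bash
python3 - <<'E'
from h import *
goto([.6208,-.0264,.0513],4)
E
```

```text
t 24.1 tcp [ 0.6202 -0.0263  0.062 ] jaw yaw -176.0 F [-0.2  0.7 -1.1] w 40.0 tilt [-2.1e-03 -4.0e-04 -1.0e+00] j [ 12.  30. -11.  -0. -49.  -8.]
 shift tool mm [ 0.1 -0.7 10.7] min rows 0.3
  turn [-3.0e-02 -1.9e-01  1.8e+02] rows 25.1 shift after turn [-0.1  0.6 10.7]
  turn [ 0.12 -0.02 -0.  ] rows 0.0 shift after turn [ 0.1 -0.6 10.7]
```

Call:
carry_out --commands '[[[0,-0.0006,0.004],[0.1,0,0],0.0],[[0,0,0.004],[0,0,0],0.0],[[0,0,0.002],[0,0,0],0.0],[[0,0,0],[0,0,0],0.0],[[0,0,0],[0,0,0],0.0]]'

```text
time_s: 24.52
tcp_pos: [0.6216, -0.0263, 0.0517]
ee_rot: [[0.07, -0.998, 0.002], [-0.998, -0.07, -0.0], [0.0, -0.002, -1.0]]
wrist_force: [-0.0, 0.2, -0.1]
gripper_width: 0.457
```

```bash
python3 - <<'E'
from h import *
goto([.6208,-.0264,.0513],4)
c=optics.capture("wrist");cv2.imwrite("pics/w13.png",cv2.resize(c["img"][20:320,150:410,::-1],None,fx=2,fy=2,interpolation=cv2.INTER_CUBIC))
E
```

```text
t 24.52 tcp [ 0.6216 -0.0263  0.0517] jaw yaw -175.99 F [-0.   0.2 -0.1] w 39.8 tilt [ 1.6e-03 -2.0e-04 -1.0e+00] j [ 12.  31. -12.   0. -47.  -8.]
 shift tool mm [0.1 0.8 0.4] min rows 0.0
  turn [ 3.0000e-02 -1.4000e-01 -1.7999e+02] rows 25.1 shift after turn [-0.1 -0.8  0.4]
  turn [-0.09 -0.02  0.01] rows 0.0 shift after turn [0.1 0.8 0.4]
```

View pics/w13.png

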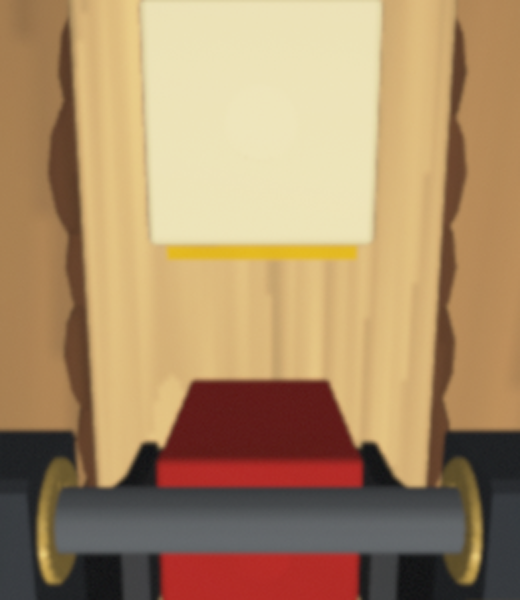

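Call:
carry_out --commands '[[[0,0.0009,0.0006],[-0.1,0,0],0.0],[[0,0,0.0],[0,0,0],0.0],[[0,0,0],[0,0,0],0.087],[[0,0,0],[0,0,0],0.087],[[0,0,0],[0,0,0],0.087],[[0,0,0],[0,0,0],0.087],[[0,0,0],[0,0,0],0.087],[[0,0,0],[0,0,0],0.087],[[0,0,0],[0,0,0],0.087]]'

```text
time_s: 25.32
tcp_pos: [0.6223, -0.0262, 0.0534]
ee_rot: [[0.071, -0.997, 0.004], [-0.998, -0.071, -0.0], [0.0, -0.004, -1.0]]
wrist_force: [-0.2, -0.6, -0.2]
gripper_width: 0.908
```

```bash
python3 - <<'E'
from h import *
goto([.6208,-.0264,.18],4)
c=optics.capture("wrist");cv2.imwrite("pics/w14.png",cv2.resize(c["img"][20:320,150:410,::-1],None,fx=2,fy=2,interpolation=cv2.INTER_CUBIC))
E
```

```text
t 25.32 tcp [ 0.6223 -0.0262  0.0534] jaw yaw -175.95 F [-0.2 -0.6 -0.2] w 79.0 tilt [ 0.0045 -0.     -1.    ] j [ 12.  31. -12.   0. -47.  -8.]
 shift tool mm [   0.2    0.9 -126.6] min rows 3.0
  turn [ 3.0000e-02 -4.0000e-01 -1.7995e+02] rows 25.1 shift after turn [-1.000e-01 -1.500e+00 -1.266e+02]
  turn [-0.26 -0.02  0.05] rows 0.0 shift after turn [ 1.000e-01  1.500e+00 -1.266e+02]
```

View pics/w14.png

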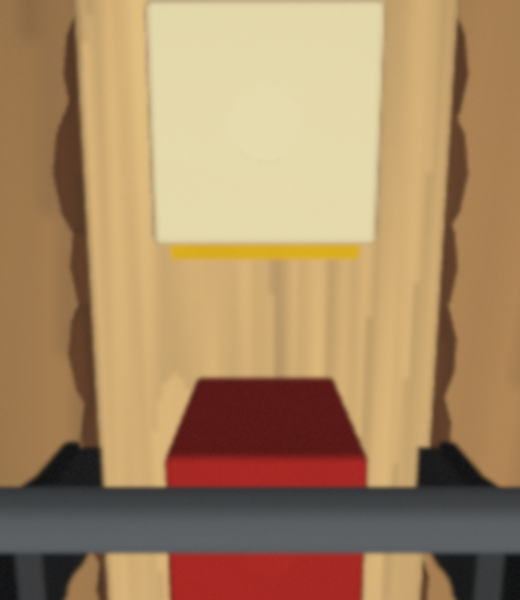

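Call:
carry_out --commands '[[[0,0,-0.01],[0,0,0],0.087],[[0,0,-0.02],[0,0,0],0.087],[[0,0,-0.03],[0,0,0],0.087],[[0,0,-0.03],[0,0,0],0.087],[[0,0,-0.03],[0,0,0],0.087],[[0,0,-0.01],[0,0,-4.2],0.087],[[0,0,0],[0,0,0],0.087]]'

```text
time_s: 25.95
tcp_pos: [0.6208, -0.0269, 0.1915]
ee_rot: [[0.146, -0.989, 0.001], [-0.989, -0.146, -0.002], [0.002, -0.001, -1.0]]
wrist_force: [0.1, 0.1, 0.4]
gripper_width: 1.0
```

```bash
python3 - <<'E'
from h import *
goto([.4316,.0485,.18],8.2)
E
```

```text
t 25.95 tcp [ 0.6208 -0.0269  0.1915] jaw yaw -171.61 F [0.1 0.1 0.4] w 87.0 tilt [ 0.001  -0.0018 -1.    ] j [ 12.  23.  -3.   0. -64.  -4.]
 shift tool mm [-102.2  176.1   11.1] min rows 4.9
  turn [ 1.8000e-01 -7.0000e-02 -1.7981e+02] rows 25.1 shift after turn [ 101.6 -176.5   11.5]
  turn [-0.04 -0.11  0.19] rows 0.0 shift after turn [-101.6  176.5   11.5]
```

Call:
carry_out --commands '[[[-0.016,0.028,0],[0,0,0],0.087],[[-0.016,0.028,0],[0,0,0],0.087],[[-0.016,0.028,0],[0,0,0],0.087],[[-0.016,0.028,0],[0,0,0],0.087],[[-0.016,0.028,0],[0,0,0],0.087],[[-0.016,0.028,0],[0,0,0],0.087],[[0,0,0],[0,0,0],0.087],[[0,0,0],[0,0,0],0.087],[[0,0,0],[0,0,0],0.087]]'

```text
time_s: 26.7
tcp_pos: [0.4306, 0.0446, 0.1873]
ee_rot: [[0.128, -0.992, -0.002], [-0.992, -0.128, -0.003], [0.002, 0.002, -1.0]]
wrist_force: [-0.5, 0.4, 0.4]
gripper_width: 0.998
```

```bash
python3 - <<'E'
from h import *
goto([.4316,.0485,.18],8.2)
c=optics.capture("wrist");cv2.imwrite("pics/w15.png",c["img"][:,:,::-1])
c=optics.capture("top");t=c["img"][:,:,::-1]
cv2.imwrite("pics/t3.png",cv2.resize(t[120:240,200:340],None,fx=5,fy=5,interpolation=cv2.INTER_CUBIC))
E
```

```text
t 26.7 tcp [0.4306 0.0446 0.1873] jaw yaw -172.64 F [-0.5  0.4  0.4] w 86.8 tilt [-0.0018 -0.0026 -1.    ] j [ 28.   5. -28.   0. -57. -20.]
 shift tool mm [-3.8 -1.5  7.3] min rows 0.2
  turn [ -0.21  -0.19 179.16] rows 25.0 shift after turn [3.7 1.6 7.3]
  turn [ 0.12 -0.14 -0.84] rows 0.1 shift after turn [-3.7 -1.6  7.3]
```

View pics/w15.png

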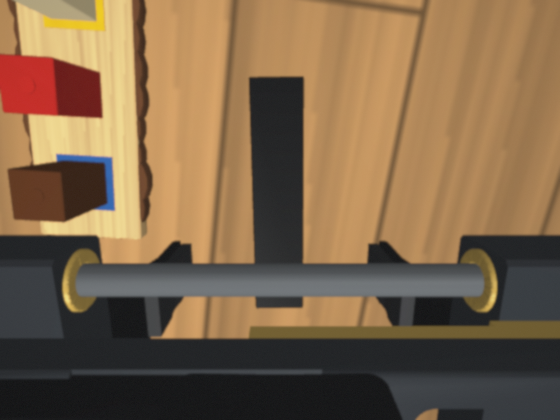

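View pics/t3.png

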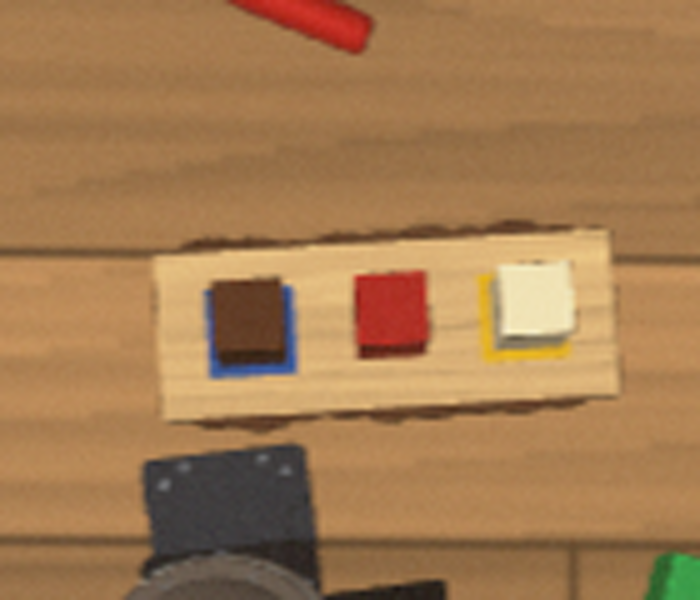

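```bash
python3 - <<'E'
from h import *
w=optics.capture("wrist");c=optics.capture("top")
cv2.imwrite("pics/w16.png",cv2.resize(w["img"][60:160,230:330,::-1],None,fx=6,fy=6,interpolation=cv2.INTER_CUBIC))
cv2.imwrite("pics/w17.png",cv2.resize(w["img"][230:330,230:330,::-1],None,fx=6,fy=6,interpolation=cv2.INTER_CUBIC))
o=(200,120,5)
for n,p,z in(("wal",[(212,283),(281,279),(287,350),(218,355)],.09),("red",[(355,274),(427,271),(428,343),(358,348)],.088),("map",[(496,266),(570,262),(574,332),(501,337)],.09)):
    print(n,[np.round(a,4) for a in quad(ray(c,crop2uv(p,*o),z))])
P=ray(w,[(276.5,77),(279,307)],.018);print(P,P.mean(0),np.linalg.norm(P[0]-P[1]))
E
```

```text
wal [array([0.6147, 0.0523]), array([38.1201, 39.6093, 38.0707, 40.1179]), array([ -85.8957, -174.5387,   94.868 ,    5.5194])]
red [array([ 0.6203, -0.0264]), array([40.0051, 40.2075, 38.8708, 41.2966]), array([ -86.8342, -178.8101,   94.8056,    2.8382])]
map [array([ 0.6264, -0.1058]), array([41.2672, 39.1719, 40.6584, 39.7097]), array([ -86.1201, -176.6161,   94.6385,    4.2741])]
[[ 0.44764857 -0.06313228  0.018     ]
 [ 0.41658722  0.16281203  0.018     ]] [0.4321179  0.04983988 0.018     ] 0.2280693665979963
```

View pics/w16.png

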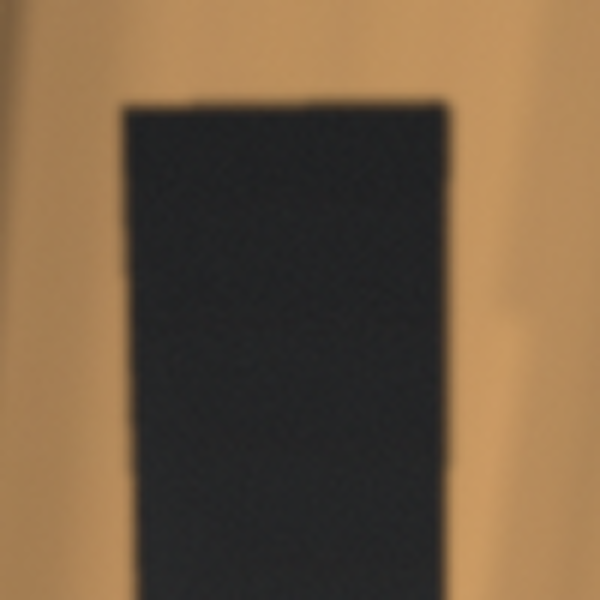

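View pics/w17.png

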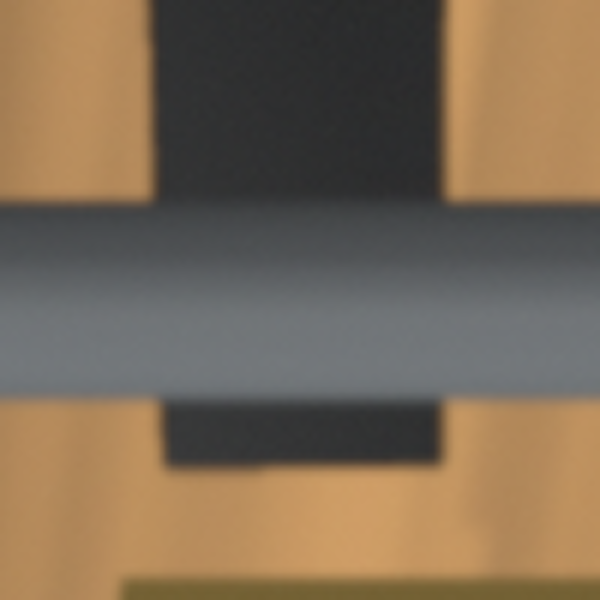

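```bash
python3 - <<'E'
from h import *
w=optics.capture("wrist")
P=np.r_[ray(w,crop2uv([(125,105),(448,103)],230,60,6),.018),ray(w,crop2uv([(440,465),(166,466)],230,230,6),.018)]
q=quad(P);print(q)
goto([*q[0],.08],8.0)
E
```

```text
(array([0.43143972, 0.04966077]), array([ 48.35750687, 228.33668047,  48.18736927, 228.17300042]), array([-172.38841289,   97.88803197,    7.41591144,  -82.06897588]))
t 26.95 tcp [0.4319 0.0445 0.1872] jaw yaw -172.69 F [-0.1  0.3  0.1] w 86.8 tilt [-0.0017 -0.0029 -1.    ] j [ 28.   5. -28.   0. -57. -20.]
 shift tool mm [ -5.5  -0.4 107.2] min rows 2.6
  turn [ -0.23  -0.19 179.31] rows 25.0 shift after turn [  5.2   0.3 107.2]
  turn [ 0.12 -0.15 -0.69] rows 0.1 shift after turn [ -5.2  -0.3 107.2]
```

Call:
carry_out --commands '[[[-0.005,-0.0003,0.015],[0.1,-0.15,-0.6],0.087],[[0,0,0.02],[0,0,0],0.087],[[0,0,0.02],[0,0,0],0.087],[[0,0,0.02],[0,0,0],0.087],[[0,0,0.02],[0,0,0],0.087],[[0,0,0.02],[0,0,0],0.087],[[0,0,0.01],[0,0,0],0.087],[[0,0,0],[0,0,0],0.087],[[0,0,0],[0,0,0],0.087]]'

```text
time_s: 27.7
tcp_pos: [0.4394, 0.0487, 0.0566]
ee_rot: [[0.129, -0.992, 0.004], [-0.992, -0.129, -0.0], [0.0, -0.003, -1.0]]
wrist_force: [0.2, 0.5, 0.7]
gripper_width: 1.002
```

```bash
python3 - <<'E'
from h import *
goto([.4315,.0492,.004],7.95)
E
```

```text
t 27.7 tcp [0.4394 0.0487 0.0566] jaw yaw -172.56 F [0.2 0.5 0.7] w 87.2 tilt [ 0.0035 -0.     -1.    ] j [ 28.  16. -37.   0. -36. -20.]
 shift tool mm [-1.6  7.9 52.5] min rows 1.3
  turn [-4.0000e-02  3.1000e-01  1.7949e+02] rows 25.1 shift after turn [ 1.6 -7.7 52.6]
  turn [-0.2  -0.03 -0.51] rows 0.1 shift after turn [-1.6  7.7 52.6]
```

Call:
carry_out --commands '[[[-0.0016,0.0077,0.008],[-0.2,0,-0.5],0.087],[[0,0,0.012],[0,0,0],0.087],[[0,0,0.01],[0,0,0],0.087],[[0,0,0.006],[0,0,0],0.087],[[0,0,0],[0,0,0],0.087],[[0,0,0],[0,0,0],0.087]]'

```text
time_s: 28.2
tcp_pos: [0.4335, 0.0503, 0.0213]
ee_rot: [[0.138, -0.99, 0.007], [-0.99, -0.138, 0.003], [-0.002, -0.007, -1.0]]
wrist_force: [0.1, -0.2, 1.0]
gripper_width: 1.002
```

```bash
python3 - <<'E'
from h import *
goto([.4315,.0492,.004],7.95)
E
```

```text
t 28.2 tcp [0.4335 0.0503 0.0213] jaw yaw -172.04 F [ 0.1 -0.2  1. ] w 87.1 tilt [ 0.0065  0.0029 -1.    ] j [ 28.  20. -40.   0. -30. -20.]
 shift tool mm [ 0.9  2.2 17.3] min rows 0.4
  turn [-1.7000e-01 -6.2000e-01 -1.7999e+02] rows 25.1 shift after turn [-0.8 -2.1 17.3]
  turn [-0.39  0.11  0.01] rows 0.1 shift after turn [ 0.8  2.1 17.3]
```

Call:
carry_out --commands '[[[0.0008,0.0021,0.004],[-0.4,0.1,0],0.075],[[0,0,0.006],[0,0,0],0.065],[[0,0,0.004],[0,0,0],0.06],[[0,0,0],[0,0,0],0.06],[[0,0,0],[0,0,0],0.06]]'

```text
time_s: 28.62
tcp_pos: [0.4326, 0.0499, 0.0077]
ee_rot: [[0.139, -0.99, 0.003], [-0.99, -0.139, 0.002], [-0.001, -0.003, -1.0]]
wrist_force: [0.7, -0.8, 0.1]
gripper_width: 0.73
```

```bash
python3 - <<'E'
from h import *
goto([.4315,.0492,.004],7.95)
E
```

```text
t 28.62 tcp [0.4326 0.0499 0.0077] jaw yaw -172.02 F [ 0.7 -0.8  0.1] w 63.5 tilt [ 0.0032  0.0019 -1.    ] j [ 28.  21. -41.  -0. -28. -20.]
 shift tool mm [0.5 1.2 3.7] min rows 0.1
  turn [-1.3000e-01 -3.1000e-01 -1.7997e+02] rows 25.1 shift after turn [-0.5 -1.2  3.7]
  turn [-0.2   0.08  0.03] rows 0.0 shift after turn [0.5 1.2 3.7]
```

Call:
carry_out --commands '[[[0.0005,0.0012,0.003],[-0.2,0.1,0],0.06],[[0,0,0.0005],[0,0,0],0.06],[[0,0,0],[0,0,0],0.0],[[0,0,0],[0,0,0],0.0],[[0,0,0],[0,0,0],0.0],[[0,0,0],[0,0,0],0.0],[[0,0,0],[0,0,0],0.0],[[0,0,0],[0,0,0],0.0]]'

```text
time_s: 29.28
tcp_pos: [0.4316, 0.0493, 0.0039]
ee_rot: [[0.139, -0.99, 0.0], [-0.99, -0.139, -0.0], [0.0, -0.0, -1.0]]
wrist_force: [-0.3, -0.9, -1.1]
gripper_width: 0.57
```

```bash
python3 - <<'E'
from h import *
goto([.4315,.0492,.004],7.95)
E
```

```text
t 29.28 tcp [0.4316 0.0493 0.0039] jaw yaw -172.01 F [-0.3 -0.9 -1.1] w 49.6 tilt [ 1.e-04 -3.e-04 -1.e+00] j [ 28.  22. -41.   0. -27. -20.]
 shift tool mm [ 0.   0.1 -0.1] min rows 0.0
  turn [ 3.0000e-02 -1.0000e-02 -1.7996e+02] rows 25.1 shift after turn [-0.  -0.1 -0.1]
  turn [-0.   -0.02  0.04] rows 0.0 shift after turn [ 0.   0.1 -0.1]
```

Call:
carry_out --commands '[[[0,0,-0.01],[0,0,0],0.0],[[0,0,-0.02],[0,0,0],0.0],[[0,0,-0.03],[0,0,0],0.0],[[0,0,-0.035],[0,0,0],0.0],[[0,0,-0.035],[0,0,0],0.0],[[0,0,-0.03],[0,0,4],0.0],[[0,0,-0.015],[0,0,0],0.0],[[0,0,0],[0,0,0],0.0],[[0,0,0],[0,0,0],0.0]]'

```text
time_s: 30.03
tcp_pos: [0.4278, 0.0477, 0.1842]
ee_rot: [[0.064, -0.998, -0.01], [-0.998, -0.064, -0.003], [0.003, 0.01, -1.0]]
wrist_force: [-0.2, 0.3, -2.8]
gripper_width: 0.575
```

```bash
python3 - <<'E'
from h import *
goto([.6208,-.0264,.16],4)
c=optics.capture("side");cv2.imwrite("pics/s1.png",c["img"][:,:,::-1])
E
```

```text
t 30.03 tcp [0.4278 0.0477 0.1842] jaw yaw -176.35 F [-0.2  0.3 -2.8] w 50.0 tilt [-0.0099 -0.0034 -0.9999] j [ 28.   5. -28.  -0. -57. -24.]
 shift tool mm [  86.2 -188.1   22.6] min rows 5.0
  turn [ -0.25  -0.9  179.65] rows 25.1 shift after turn [-87.4 187.3  24.2]
  turn [ 0.58 -0.16 -0.35] rows 0.1 shift after turn [  87.4 -187.3   24.2]
```

View pics/s1.png

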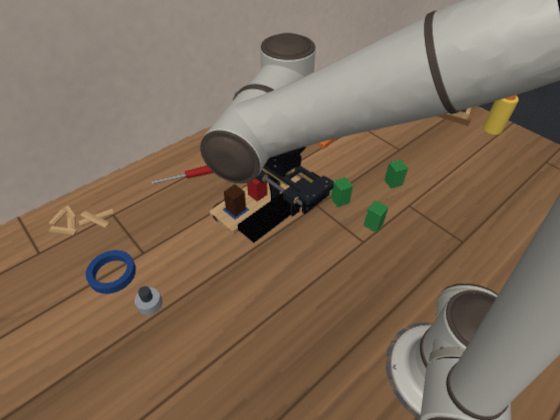

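Call:
carry_out --commands '[[[0.0096,-0.02,0],[0.5,-0.15,-0.3],0.0],[[0.0096,-0.02,0],[0,0,0],0.0],[[0.0096,-0.02,0],[0,0,0],0.0],[[0.0096,-0.02,0],[0,0,0],0.0],[[0.0096,-0.02,0],[0,0,0],0.0],[[0.0096,-0.02,0],[0,0,0],0.0],[[0.0096,-0.02,0],[0,0,0],0.0],[[0.0096,-0.02,0],[0,0,0],0.0],[[0.0096,-0.02,0],[0,0,0],0.0],[[0,0,0],[0,0,0],0.0],[[0,0,0],[0,0,0],0.0],[[0,0,0],[0,0,0],0.0]]'

```text
time_s: 31.08
tcp_pos: [0.6057, -0.0327, 0.1474]
ee_rot: [[0.069, -0.996, -0.058], [-0.998, -0.069, -0.009], [0.005, 0.059, -0.998]]
wrist_force: [-0.1, -0.7, -2.1]
gripper_width: 0.573
```

```bash
python3 - <<'E'
from h import *
goto([.6208,-.0264,.094],4)
E
```

```text
t 31.08 tcp [ 0.6057 -0.0327  0.1474] jaw yaw -176.06 F [-0.1 -0.7 -2.1] w 49.9 tilt [-0.058  -0.009  -0.9983] j [ 12.  25.  -6.  -0. -62.  -8.]
 shift tool mm [ -5.6 -18.5  52.3] min rows 1.3
  turn [ -0.45  -5.27 179.87] rows 25.1 shift after turn [ 5.3 15.5 53.4]
  turn [ 3.35 -0.29 -0.05] rows 0.5 shift after turn [ -5.3 -15.5  53.4]
```

Call:
carry_out --commands '[[[-0.005,-0.015,0],[3.3,-0.3,0],0.0],[[0,0,0],[0,0,0],0.0],[[0,0,0],[0,0,0],0.0],[[0,0,0],[0,0,0],0.0]]'

```text
time_s: 31.42
tcp_pos: [0.6152, -0.0261, 0.1419]
ee_rot: [[0.07, -0.997, -0.012], [-0.998, -0.07, -0.001], [0.0, 0.012, -1.0]]
wrist_force: [-0.4, 0.9, -1.7]
gripper_width: 0.571
```

```bash
python3 - <<'E'
from h import *
goto([.6208,-.0264,.094],4)
c=optics.capture("wrist");cv2.imwrite("pics/w18.png",c["img"][:,:,::-1])
E
```

```text
t 31.42 tcp [ 0.6152 -0.0261  0.1419] jaw yaw -176.0 F [-0.4  0.9 -1.7] w 49.7 tilt [-1.190e-02 -8.000e-04 -9.999e-01] j [ 13.  25.  -7.  -0. -59.  -8.]
 shift tool mm [ 0.7 -6.1 47.8] min rows 1.2
  turn [   0.      1.07 -179.99] rows 25.1 shift after turn [-0.7  5.5 47.9]
  turn [ 0.68 -0.    0.  ] rows 0.1 shift after turn [ 0.7 -5.5 47.9]
```

View pics/w18.png

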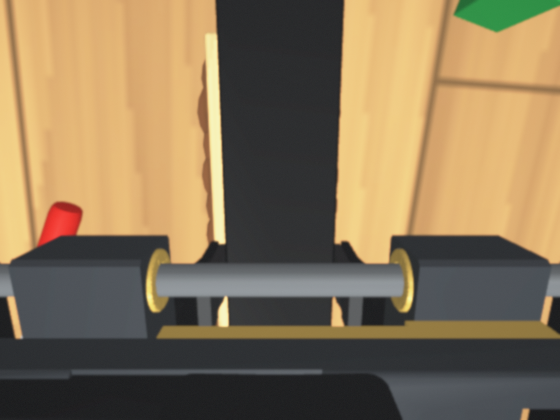

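Call:
carry_out --commands '[[[0.0007,-0.0055,0.003],[0.7,0,0],0.0],[[0,0,0.006],[0,0,0],0.0],[[0,0,0.007],[0,0,0],0.0],[[0,0,0.006],[0,0,0],0.0],[[0,0,0],[0,0,0],0.0],[[0,0,0],[0,0,0],0.0]]'

```text
time_s: 31.97
tcp_pos: [0.6202, -0.0264, 0.1181]
ee_rot: [[0.07, -0.998, 0.0], [-0.998, -0.07, 0.0], [-0.0, -0.0, -1.0]]
wrist_force: [-0.1, -0.4, -1.8]
gripper_width: 0.573
```

```bash
python3 - <<'E'
from h import *
goto([.6208,-.0264,.094],4)
E
```

```text
t 31.97 tcp [ 0.6202 -0.0264  0.1181] jaw yaw -175.99 F [-0.1 -0.4 -1.8] w 49.8 tilt [ 2.e-04  1.e-04 -1.e+00] j [ 12.  27.  -8.  -0. -55.  -8.]
 shift tool mm [ 0.  -0.6 24.1] min rows 0.6
  turn [-1.0000e-02 -2.0000e-02 -1.7999e+02] rows 25.1 shift after turn [-0.   0.6 24.1]
  turn [-0.01  0.01  0.01] rows 0.0 shift after turn [ 0.  -0.6 24.1]
```

Call:
carry_out --commands '[[[0,-0.0005,0.004],[0,0,0],0.0],[[0,0,0.005],[0,0,0],0.0],[[0,0,0.005],[0,0,0],0.0],[[0,0,0.003],[0,0,0],0.0],[[0,0,0],[0,0,0],0.0],[[0,0,0],[0,0,0],0.0]]'

```text
time_s: 32.47
tcp_pos: [0.6207, -0.0265, 0.0988]
ee_rot: [[0.07, -0.998, -0.0], [-0.998, -0.07, -0.0], [0.0, 0.0, -1.0]]
wrist_force: [-0.5, 0.3, -1.5]
gripper_width: 0.574
```

```bash
python3 - <<'E'
from h import *
goto([.6208,-.0264,.094],4)
c=optics.capture("side");cv2.imwrite("pics/s2.png",cv2.resize(c["img"][130:260,180:340,::-1],None,fx=4.5,fy=4.5,interpolation=cv2.INTER_CUBIC))
c=optics.capture("wrist");cv2.imwrite("pics/w19.png",c["img"][:,:,::-1])
E
```

```text
t 32.47 tcp [ 0.6207 -0.0265  0.0988] jaw yaw -176.0 F [-0.5  0.3 -1.5] w 49.9 tilt [-5.e-04 -1.e-04 -1.e+00] j [ 12.  28.  -9.  -0. -53.  -8.]
 shift tool mm [-0.1 -0.1  4.8] min rows 0.1
  turn [ 0.0e+00  4.0e-02 -1.8e+02] rows 25.1 shift after turn [0.1 0.1 4.8]
  turn [ 0.03 -0.    0.  ] rows 0.0 shift after turn [-0.1 -0.1  4.8]
```

View pics/s2.png

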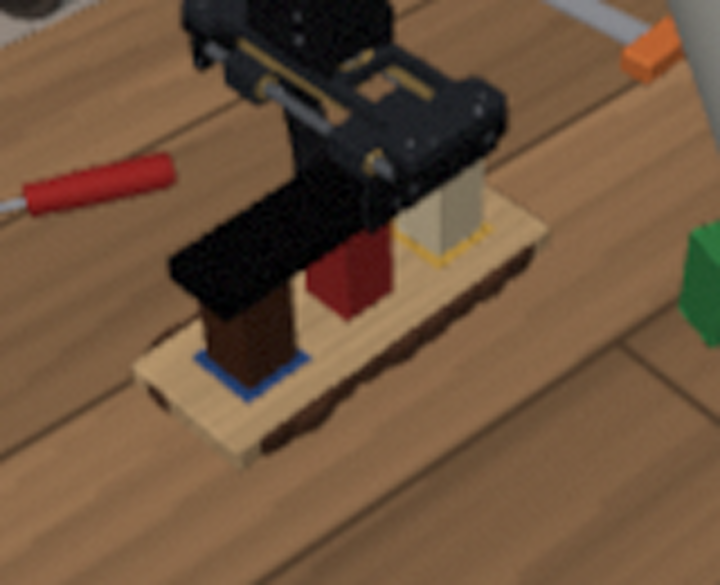

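View pics/w19.png

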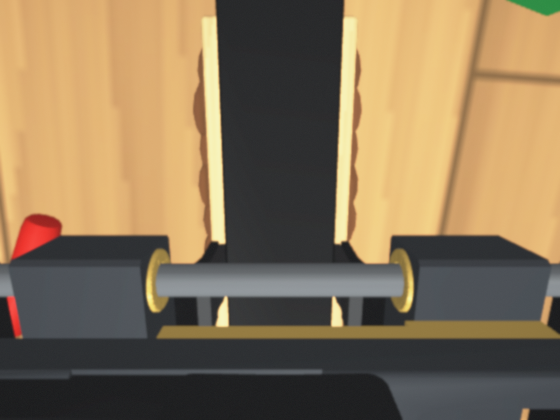

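Call:
carry_out --commands '[[[0,0,0.0025],[0,0,0],0.0],[[0,0,0.0015],[0,0,0],0.0],[[0,0,0.001],[0,0,0],0.0],[[0,0,0],[0,0,0],0.0]]'

```text
time_s: 32.9
tcp_pos: [0.6214, -0.0264, 0.0944]
ee_rot: [[0.07, -0.998, 0.002], [-0.998, -0.07, 0.0], [-0.0, -0.002, -1.0]]
wrist_force: [0.1, 0.5, -1.6]
gripper_width: 0.571
```

```bash
python3 - <<'E'
from h import *
goto([.6208,-.0264,.094],4)
E
```

```text
t 32.9 tcp [ 0.6214 -0.0264  0.0944] jaw yaw -175.99 F [ 0.1  0.5 -1.6] w 49.7 tilt [ 1.7e-03  3.0e-04 -1.0e+00] j [ 12.  28. -10.   0. -52.  -8.]
 shift tool mm [-0.   0.6  0.4] min rows 0.0
  turn [-2.0000e-02 -1.6000e-01 -1.7999e+02] rows 25.1 shift after turn [ 0.  -0.6  0.4]
  turn [-0.1   0.01  0.01] rows 0.0 shift after turn [-0.   0.6  0.4]
```

Call:
carry_out --commands '[[[0,0.0005,0.0006],[-0.1,0,0],0.0],[[0,0,0.0002],[0,0,0],0.0],[[0,0,0],[0,0,0],0.0]]'

```text
time_s: 33.15
tcp_pos: [0.6211, -0.0264, 0.0941]
ee_rot: [[0.07, -0.998, 0.001], [-0.998, -0.07, 0.0], [-0.0, -0.001, -1.0]]
wrist_force: [0.2, 0.4, -1.0]
gripper_width: 0.571
```

```bash
python3 - <<'E'
from h import *
goto([.6208,-.0264,.094],4)
E
```

```text
t 33.15 tcp [ 0.6211 -0.0264  0.0941] jaw yaw -175.97 F [ 0.2  0.4 -1. ] w 49.7 tilt [ 6.e-04  1.e-04 -1.e+00] j [ 12.  28. -10.   0. -52.  -8.]
 shift tool mm [-0.   0.3  0.1] min rows 0.0
  turn [-0.0000e+00 -5.0000e-02 -1.7997e+02] rows 25.1 shift after turn [ 0.  -0.3  0.1]
  turn [-0.03  0.    0.03] rows 0.0 shift after turn [-0.   0.3  0.1]
```

Call:
carry_out --commands '[[[0,0.0002,0.0005],[0,0,0],0.0],[[0,0,0.0002],[0,0,0],0.065],[[0,0,0],[0,0,0],0.065],[[0,0,0],[0,0,0],0.065],[[0,0,0],[0,0,0],0.065],[[0,0,0],[0,0,0],0.08],[[0,0,0],[0,0,0],0.08],[[0,0,-0.003],[0,0,0],0.08]]'

```text
time_s: 33.82
tcp_pos: [0.6219, -0.0264, 0.0977]
ee_rot: [[0.071, -0.997, 0.003], [-0.997, -0.071, -0.0], [0.0, -0.003, -1.0]]
wrist_force: [0.1, 0.3, -0.7]
gripper_width: 0.876
```

```bash
python3 - <<'E'
from h import *
goto([.6208,-.0264,.2],4)
c=optics.capture("side");cv2.imwrite("pics/s3.png",cv2.resize(c["img"][130:260,180:340,::-1],None,fx=4.5,fy=4.5,interpolation=cv2.INTER_CUBIC))
E
```

```text
t 33.82 tcp [ 0.6219 -0.0264  0.0977] jaw yaw -175.94 F [ 0.1  0.3 -0.7] w 76.2 tilt [ 3.3e-03 -1.0e-04 -1.0e+00] j [ 12.  28.  -9.   0. -53.  -8.]
 shift tool mm [-1.000e-01  8.000e-01 -1.023e+02] min rows 2.5
  turn [ 3.0000e-02 -3.0000e-01 -1.7994e+02] rows 25.1 shift after turn [ 1.000e-01 -1.100e+00 -1.023e+02]
  turn [-0.19 -0.02  0.06] rows 0.0 shift after turn [-1.000e-01  1.100e+00 -1.023e+02]
```

View pics/s3.png

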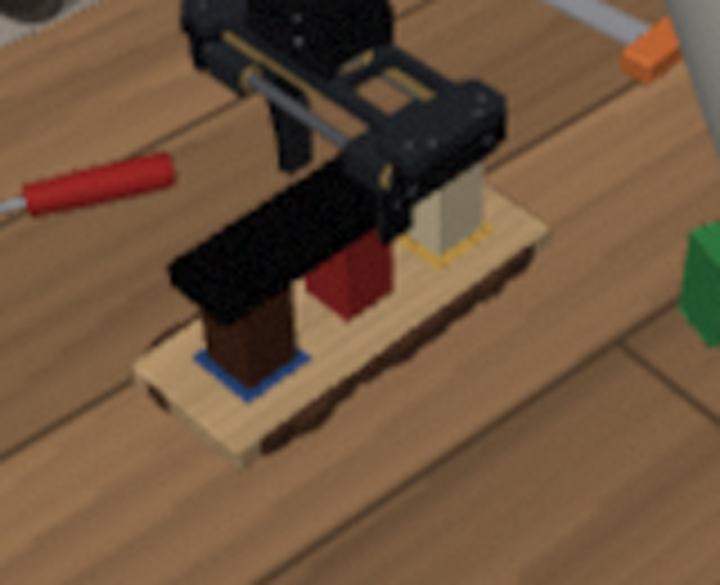

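Rail rests on both posts, fingers clear of it. Rise and go to the weight.

Call:
carry_out --commands '[[[0,0.0008,-0.01],[0,0,0],0.08],[[0,0,-0.02],[0,0,0],0.08],[[0,0,-0.03],[0,0,0],0.08],[[0,0,-0.03],[0,0,0],0.08],[[0,0,-0.02],[0,0,0],0.08],[[0,0,0],[0,0,0],0.08],[[0,0,0],[0,0,0],0.08]]'

```text
time_s: 34.45
tcp_pos: [0.6206, -0.027, 0.2175]
ee_rot: [[0.071, -0.997, 0.005], [-0.997, -0.071, -0.001], [0.001, -0.005, -1.0]]
wrist_force: [-0.8, 0.0, -0.7]
gripper_width: 0.917
```

```bash
python3 - <<'E'
from h import *
for y in(4,-25,30): goto([.5247,.3672,.19],y)
E
```

```text
t 34.45 tcp [ 0.6206 -0.027   0.2175] jaw yaw -175.93 F [-0.8  0.  -0.7] w 79.8 tilt [ 5.4e-03 -9.0e-04 -1.0e+00] j [ 12.  22.  -1.   0. -67.  -8.]
 shift tool mm [-400.    67.8   26.6] min rows 9.8
  turn [ 1.2000e-01 -4.8000e-01 -1.7993e+02] rows 25.1 shift after turn [399.9 -68.1  27.5]
  turn [-0.3  -0.08  0.07] rows 0.0 shift after turn [-399.9   68.1   27.5]
t 34.45 tcp [ 0.6206 -0.027   0.2175] jaw yaw -175.93 F [-0.8  0.  -0.7] w 79.8 tilt [ 5.4e-03 -9.0e-04 -1.0e+00] j [ 12.  22.  -1.   0. -67.  -8.]
 shift tool mm [-400.    67.8   26.6] min rows 9.8
  turn [  -0.     -0.43 -150.93] rows 21.1 shift after turn [ 316.7 -253.5   27.5]
  turn [-0.32  0.   29.07] rows 4.1 shift after turn [-316.7  253.5   27.5]
t 34.45 tcp [ 0.6206 -0.027   0.2175] jaw yaw -175.93 F [-0.8  0.  -0.7] w 79.8 tilt [ 5.4e-03 -9.0e-04 -1.0e+00] j [ 12.  22.  -1.   0. -67.  -8.]
 shift tool mm [-400.    67.8   26.6] min rows 9.8
  turn [ -0.2    0.39 154.07] rows 21.5 shift after turn [389.3 114.1  27.5]
  turn [ -0.28  -0.14 -25.93] rows 3.6 shift after turn [-389.3 -114.1   27.5]
```

Call:
carry_out --commands '[[[-0.036,0.006,0],[-0.3,0,0],0.08],[[-0.036,0.006,0],[0,0,0],0.08],[[-0.036,0.006,0],[0,0,0],0.08],[[-0.036,0.006,0],[0,0,0],0.08],[[-0.036,0.006,0],[0,0,0],0.08],[[-0.036,0.006,0],[0,0,0],0.08],[[-0.036,0.006,0],[0,0,0],0.08],[[-0.036,0.006,0],[0,0,0],0.08],[[-0.036,0.006,0],[0,0,0],0.08],[[-0.036,0.006,0],[0,0,0],0.08],[[0,0,0],[0,0,0],0.08],[[0,0,0],[0,0,0],0.08]]'

```text
time_s: 35.45
tcp_pos: [0.5273, 0.3397, 0.2067]
ee_rot: [[0.064, -0.998, -0.013], [-0.998, -0.064, -0.01], [0.009, 0.014, -1.0]]
wrist_force: [-1.1, -0.0, -0.5]
gripper_width: 0.92
```

```bash
python3 - <<'E'
from h import *
goto([.5247,.3672,.19],4)
c=optics.capture("top");cv2.imwrite("pics/t4.png",cv2.resize(c["img"][140:240,200:340,::-1],None,fx=5,fy=5,interpolation=cv2.INTER_CUBIC))
E
```

```text
t 35.45 tcp [0.5273 0.3397 0.2067] jaw yaw -176.31 F [-1.1 -0.  -0.5] w 80.1 tilt [-0.0133 -0.0102 -0.9999] j [ 47.  23.   0.  -0. -68. -44.]
 shift tool mm [-27.7   0.6  16.5] min rows 0.8
  turn [ -0.83  -1.26 179.69] rows 25.1 shift after turn [27.6 -0.6 16.7]
  turn [ 0.8  -0.53 -0.31] rows 0.1 shift after turn [-27.6   0.6  16.7]
```

View pics/t4.png

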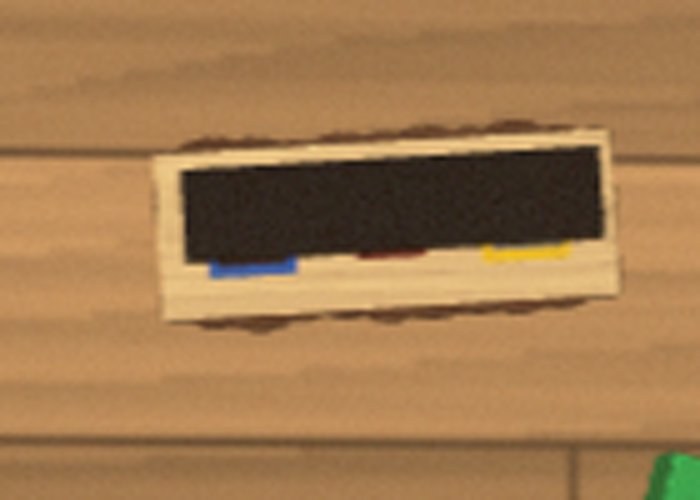

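Call:
carry_out --commands '[[[-0.027,0.0006,0.01],[0.8,-0.5,-0.3],0.08],[[0,0,0],[0,0,0],0.08],[[0,0,0],[0,0,0],0.08],[[0,0,0],[0,0,0],0.08]]'

```text
time_s: 35.83
tcp_pos: [0.5253, 0.3624, 0.1943]
ee_rot: [[0.065, -0.998, -0.003], [-0.998, -0.065, -0.003], [0.003, 0.003, -1.0]]
wrist_force: [0.3, -0.2, 0.2]
gripper_width: 0.921
```

```bash
python3 - <<'E'
from h import *
goto([.5247,.3672,.19],4)
c=optics.capture("top")
q=quad(ray(c,crop2uv([(181,171),(598,146),(605,238),(188,263)],200,140,5),.108));print(q)
c=optics.capture("wrist");cv2.imwrite("pics/w20.png",c["img"][:,:,::-1])
cv2.imwrite("pics/w20c.png",cv2.resize(c["img"][160:260,230:330,::-1],None,fx=6,fy=6,interpolation=cv2.INTER_CUBIC))
E
```

```text
t 35.83 tcp [0.5253 0.3624 0.1943] jaw yaw -176.28 F [ 0.3 -0.2  0.2] w 80.1 tilt [-0.0026 -0.0033 -1.    ] j [ 49.  25.   0.   0. -66. -45.]
 shift tool mm [-4.8  0.3  4.3] min rows 0.2
  turn [ -0.28  -0.26 179.72] rows 25.1 shift after turn [ 4.8 -0.3  4.3]
  turn [ 0.16 -0.18 -0.28] rows 0.1 shift after turn [-4.8  0.3  4.3]
(array([ 0.61994554, -0.02663153]), array([227.94624473,  50.75311249, 227.28047747,  50.40516971]), array([ -85.76800021, -175.59320733,   94.14266025,    5.16513488]))
```

View pics/w20.png

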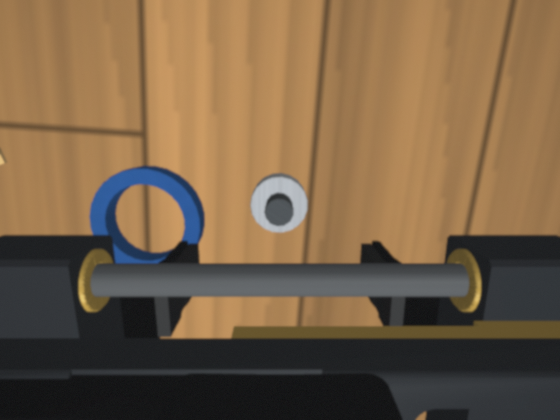

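View pics/w20c.png

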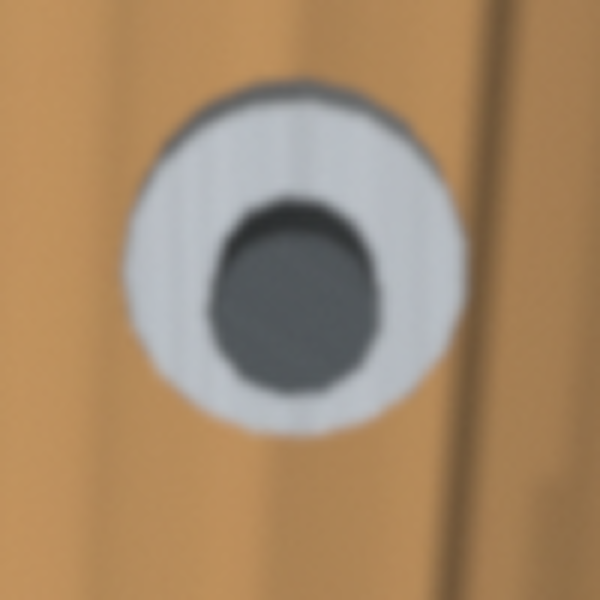

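```bash
python3 - <<'E'
from h import *
c=optics.capture("wrist")
a=ray(c,crop2uv([(296,309)],230,160,6),.06);b=ray(c,crop2uv([(296,267)],230,160,6),.03);print(a,b)
m=(a+b)[0]/2
goto([m[0],m[1],.036],4)
E
```

```text
[[0.52537776 0.36916247 0.06      ]] [[0.52532511 0.36942914 0.03      ]]
t 35.98 tcp [0.5258 0.3626 0.1952] jaw yaw -176.29 F [-0.2 -0.1 -0.9] w 80.0 tilt [-0.0013 -0.0021 -1.    ] j [ 49.  25.   0.   0. -66. -45.]
 shift tool mm [ -7.   -0.3 159.2] min rows 3.8
  turn [-1.8000e-01 -1.3000e-01  1.7971e+02] rows 25.1 shift after turn [6.700e+00 1.000e-01 1.592e+02]
  turn [ 0.08 -0.12 -0.29] rows 0.0 shift after turn [-6.700e+00 -1.000e-01  1.592e+02]
```

Call:
carry_out --commands '[[[-0.0065,0,0.012],[0.1,-0.1,-0.3],0.08],[[0,0,0.018],[0,0,0],0.08],[[0,0,0.018],[0,0,0],0.08],[[0,0,0.018],[0,0,0],0.08],[[0,0,0.018],[0,0,0],0.08],[[0,0,0.012],[0,0,0],0.08],[[0,0,0],[0,0,0],0.08],[[0,0,0],[0,0,0],0.08]]'

```text
time_s: 36.65
tcp_pos: [0.5303, 0.3656, 0.1013]
ee_rot: [[0.063, -0.998, 0.008], [-0.998, -0.063, 0.007], [-0.006, -0.009, -1.0]]
wrist_force: [-0.7, 0.4, 0.3]
gripper_width: 0.919
```

```bash
python3 - <<'E'
from h import *
goto([.5252,.3688,.036],4)
E
```

```text
t 36.65 tcp [0.5303 0.3656 0.1013] jaw yaw -176.39 F [-0.7  0.4  0.3] w 80.0 tilt [ 0.0082  0.0065 -0.9999] j [ 49.  29.  -6.   0. -54. -45.]
 shift tool mm [-3.1  5.5 65.3] min rows 1.6
  turn [  0.53   0.77 179.61] rows 25.1 shift after turn [ 3.5 -4.9 65.3]
  turn [-0.49  0.34 -0.39] rows 0.1 shift after turn [-3.5  4.9 65.3]
```

Call:
carry_out --commands '[[[-0.0035,0.0049,0.008],[-0.5,0.3,-0.4],0.07],[[0,0,0.012],[0,0,0],0.06],[[0,0,0.015],[0,0,0],0.06],[[0,0,0.012],[0,0,0],0.06],[[0,0,0.004],[0,0,0],0.06],[[0,0,0],[0,0,0],0.06],[[0,0,0],[0,0,0],0.06]]'

```text
time_s: 37.23
tcp_pos: [0.5272, 0.3712, 0.0512]
ee_rot: [[0.071, -0.997, 0.005], [-0.997, -0.071, 0.007], [-0.006, -0.006, -1.0]]
wrist_force: [0.2, 0.0, 1.4]
gripper_width: 0.69
```

```bash
python3 - <<'E'
from h import *
goto([.5252,.3688,.036],4)
E
```

```text
t 37.23 tcp [0.5272 0.3712 0.0512] jaw yaw -175.94 F [0.2 0.  1.4] w 60.0 tilt [ 0.0054  0.0066 -1.    ] j [ 49.  33.  -9.  -0. -48. -45.]
 shift tool mm [ 2.3  2.3 15.2] min rows 0.4
  turn [  -0.56   -0.53 -179.94] rows 25.1 shift after turn [-2.2 -2.2 15.2]
  turn [-0.34  0.36  0.06] rows 0.1 shift after turn [ 2.2  2.2 15.2]
```

Call:
carry_out --commands '[[[0.0022,0.0022,0.004],[-0.3,0.35,0],0.06],[[0,0,0.005],[0,0,0],0.06],[[0,0,0.003],[0,0,0],0.06],[[0,0,0],[0,0,0],0.06],[[0,0,0],[0,0,0],0.06]]'

```text
time_s: 37.65
tcp_pos: [0.526, 0.3698, 0.0404]
ee_rot: [[0.071, -0.997, 0.003], [-0.997, -0.071, 0.003], [-0.002, -0.004, -1.0]]
wrist_force: [-0.5, -1.0, 0.2]
gripper_width: 0.688
```

```bash
python3 - <<'E'
from h import *
goto([.5252,.3688,.036],4)
E
```

```text
t 37.65 tcp [0.526  0.3698 0.0404] jaw yaw -175.91 F [-0.5 -1.   0.2] w 59.8 tilt [ 0.0033  0.0027 -1.    ] j [ 50.  33.  -9.   0. -47. -45.]
 shift tool mm [1.  0.9 4.4] min rows 0.1
  turn [  -0.22   -0.31 -179.91] rows 25.1 shift after turn [-0.9 -0.9  4.4]
  turn [-0.2   0.14  0.09] rows 0.0 shift after turn [0.9 0.9 4.4]
```

Call:
carry_out --commands '[[[0.0009,0.0009,0.004],[-0.2,0.1,0],0.06],[[0,0,0],[0,0,0],0.04],[[0,0,0],[0,0,0],0.02],[[0,0,0],[0,0,0],0.0],[[0,0,0],[0,0,0],0.0],[[0,0,0],[0,0,0],0.0],[[0,0,0],[0,0,0],0.0],[[0,0,0],[0,0,0],0.0],[[0,0,0],[0,0,0],0.0],[[0,0,0],[0,0,0],0.0],[[0,0,0],[0,0,0],0.0]]'

```text
time_s: 38.57
tcp_pos: [0.5255, 0.3691, 0.0367]
ee_rot: [[0.071, -0.997, 0.001], [-0.997, -0.071, 0.002], [-0.001, -0.001, -1.0]]
wrist_force: [0.0, -0.4, -0.4]
gripper_width: 0.293
```

```bash
python3 - <<'E'
from h import *
goto([.5252,.3688,.036],4)
E
```

```text
t 38.57 tcp [0.5255 0.3691 0.0367] jaw yaw -175.91 F [ 0.  -0.4 -0.4] w 25.5 tilt [ 6.0e-04  1.5e-03 -1.0e+00] j [ 49.  34.  -9.  -0. -47. -45.]
 shift tool mm [0.3 0.3 0.7] min rows 0.0
  turn [-1.3000e-01 -7.0000e-02 -1.7991e+02] rows 25.1 shift after turn [-0.3 -0.3  0.7]
  turn [-0.04  0.09  0.09] rows 0.0 shift after turn [0.3 0.3 0.7]
```

Call:
carry_out --commands '[[[0,0,-0.01],[0,0,0],0.0],[[0,0,-0.02],[0,0,0],0.0],[[0,0,-0.03],[0,0,0],0.0],[[0,0,-0.03],[0,0,0],0.0],[[0,0,-0.03],[0,0,0],0.0],[[0,0,-0.03],[0,0,0],0.0],[[0,0,-0.03],[0,0,0],0.0],[[0,0,-0.02],[0,0,0],0.0],[[0,0,0],[0,0,0],0.0],[[0,0,0],[0,0,0],0.0]]'

```text
time_s: 39.4
tcp_pos: [0.5152, 0.3612, 0.2282]
ee_rot: [[0.063, -0.997, -0.038], [-0.998, -0.063, -0.023], [0.021, 0.04, -0.999]]
wrist_force: [-1.1, -0.7, -8.9]
gripper_width: 0.288
```

```bash
python3 - <<'E'
from h import *
goto([.6203,-.0265,.21],4)
E
```

```text
t 39.4 tcp [0.5152 0.3612 0.2282] jaw yaw -176.41 F [-1.1 -0.7 -8.9] w 25.0 tilt [-0.0381 -0.023  -0.999 ] j [ 49.  24.   4.  -1. -73. -45.]
 shift tool mm [393.1 -81.2  23.1] min rows 9.6
  turn [ -1.83  -3.55 179.57] rows 25.1 shift after turn [-394.1   77.8   18.2]
  turn [ 2.27 -1.17 -0.38] rows 0.4 shift after turn [394.1 -77.8  18.2]
```

Call:
carry_out --commands '[[[0.02,-0.004,0],[2.2,-1.1,-0.3],0.0],[[0.025,-0.005,0],[0,0,0],0.0],[[0.025,-0.005,0],[0,0,0],0.0],[[0.025,-0.005,0],[0,0,0],0.0],[[0.025,-0.005,0],[0,0,0],0.0],[[0.025,-0.005,0],[0,0,0],0.0],[[0.025,-0.005,0],[0,0,0],0.0],[[0.025,-0.005,0],[0,0,0],0.0],[[0.025,-0.005,0],[0,0,0],0.0]]'

```text
time_s: 40.15
tcp_pos: [0.5592, 0.1353, 0.2002]
ee_rot: [[0.073, -0.996, -0.047], [-0.997, -0.073, -0.018], [0.015, 0.048, -0.999]]
wrist_force: [0.7, -0.8, -7.4]
gripper_width: 0.296
```

```bash
python3 - <<'E'
from h import *
goto([.6203,-.0265,.21],4)
E
```

```text
t 40.15 tcp [0.5592 0.1353 0.2002] jaw yaw -175.83 F [ 0.7 -0.8 -7.4] w 25.7 tilt [-0.0467 -0.0182 -0.9987] j [ 29.  20.  -6.  -0. -67. -25.]
 shift tool mm [165.9 -48.6  -9.7] min rows 4.2
  turn [   1.33    4.31 -179.76] rows 25.1 shift after turn [-165.6   49.6   -9.8]
  turn [ 2.75 -0.85  0.19] rows 0.4 shift after turn [165.6 -49.6  -9.8]
```

Call:
carry_out --commands '[[[0.012,-0.004,-0.012],[2.7,-0.8,0.2],0.0],[[0,0,0],[0,0,0],0.0],[[0.018,-0.0055,-0.002],[0.3,0,0],0.0],[[0.02,-0.006,-0.002],[0.3,0,0],0.0],[[0.02,-0.006,-0.002],[0.3,0,0],0.0],[[0.02,-0.006,-0.002],[0.3,0,0],0.0],[[0.018,-0.005,-0.002],[0.3,0,0],0.0],[[0.01,-0.002,0],[0,0,0],0.0],[[0,0,0],[0,0,0],0.0],[[0,0,0],[0,0,0],0.0]]'

```text
time_s: 40.98
tcp_pos: [0.5859, 0.0095, 0.1932]
ee_rot: [[0.06, -0.998, -0.031], [-0.998, -0.059, -0.008], [0.006, 0.031, -1.0]]
wrist_force: [-0.6, 0.1, -6.4]
gripper_width: 0.288
```

```bash
python3 - <<'E'
from h import *
goto([.6203,-.0265,.21],4)
E
```

```text
t 40.98 tcp [0.5859 0.0095 0.1932] jaw yaw -176.59 F [-0.6  0.1 -6.4] w 25.1 tilt [-0.0306 -0.0078 -0.9995] j [ 17.  20.  -6.  -0. -65. -13.]
 shift tool mm [ 38.1 -31.7 -17.5] min rows 1.3
  turn [ -0.52  -2.79 179.39] rows 25.1 shift after turn [-38.3  31.8 -16.8]
  turn [ 1.78 -0.33 -0.59] rows 0.3 shift after turn [ 38.3 -31.8 -16.8]
```

Call:
carry_out --commands '[[[0.01,-0.008,-0.005],[1.8,-0.3,-0.6],0.0],[[0.012,-0.01,-0.003],[0,0,0],0.0],[[0.01,-0.008,-0.002],[0,0,0],0.0],[[0.003,-0.003,0],[0,0,0],0.0],[[0,0,0],[0,0,0],0.0],[[0,0,0],[0,0,0],0.0]]'

```text
time_s: 41.48
tcp_pos: [0.6141, -0.0194, 0.1962]
ee_rot: [[0.074, -0.997, -0.013], [-0.997, -0.074, 0.002], [-0.003, 0.013, -1.0]]
wrist_force: [0.6, -0.2, -7.2]
gripper_width: 0.29
```

```bash
python3 - <<'E'
from h import *
goto([.6203,-.0265,.1447],4)
E
```

```text
t 41.48 tcp [ 0.6141 -0.0194  0.1962] jaw yaw -175.75 F [ 0.6 -0.2 -7.2] w 25.2 tilt [-0.0132  0.0015 -0.9999] j [ 13.  22.  -3.  -0. -66.  -9.]
 shift tool mm [ 7.6 -6.3 51.4] min rows 1.3
  turn [  -0.22    1.17 -179.74] rows 25.1 shift after turn [-7.5  5.7 51.5]
  turn [0.75 0.14 0.25] rows 0.1 shift after turn [ 7.5 -5.7 51.5]
```

Call:
carry_out --commands '[[[0.0075,-0.0057,0.003],[0.75,0.1,0.2],0.0],[[0,0,0.005],[0,0,0],0.0],[[0,0,0.008],[0,0,0],0.0],[[0,0,0.006],[0,0,0],0.0],[[0,0,0],[0,0,0],0.0],[[0,0,0],[0,0,0],0.0]]'

```text
time_s: 41.98
tcp_pos: [0.6186, -0.0252, 0.1699]
ee_rot: [[0.072, -0.997, -0.003], [-0.997, -0.072, 0.001], [-0.002, 0.003, -1.0]]
wrist_force: [1.1, 0.5, -6.1]
gripper_width: 0.291
```

```bash
python3 - <<'E'
from h import *
goto([.6203,-.0265,.1447],4)
c=optics.capture("wrist");cv2.imwrite("pics/w21.png",c["img"][:,:,::-1])
E
```

```text
t 41.98 tcp [ 0.6186 -0.0252  0.1699] jaw yaw -175.88 F [ 1.1  0.5 -6.1] w 25.3 tilt [-0.0033  0.0013 -1.    ] j [ 13.  24.  -5.  -0. -62.  -8.]
 shift tool mm [ 1.5 -1.7 25.2] min rows 0.6
  turn [-1.4000e-01  2.9000e-01 -1.7988e+02] rows 25.1 shift after turn [-1.4  1.6 25.2]
  turn [0.18 0.09 0.12] rows 0.0 shift after turn [ 1.4 -1.6 25.2]
```

View pics/w21.png

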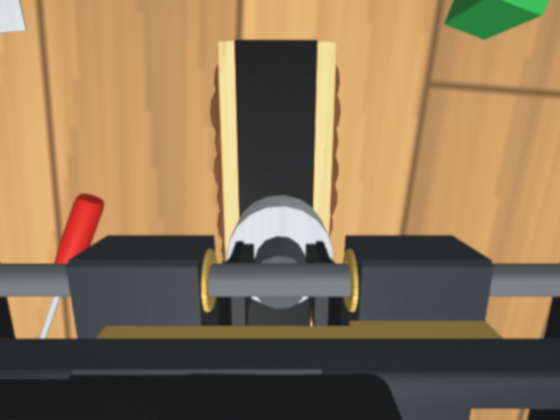

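Call:
carry_out --commands '[[[0.0014,-0.0016,0.003],[0.2,0.1,0.1],0.0],[[0,0,0.005],[0,0,0],0.0],[[0,0,0.006],[0,0,0],0.0],[[0,0,0.003],[0,0,0],0.0],[[0,0,0],[0,0,0],0.0],[[0,0,0],[0,0,0],0.0]]'

```text
time_s: 42.53
tcp_pos: [0.6207, -0.0264, 0.1515]
ee_rot: [[0.07, -0.998, 0.001], [-0.998, -0.07, -0.0], [0.0, -0.001, -1.0]]
wrist_force: [0.2, -0.4, -7.4]
gripper_width: 0.289
```

```bash
python3 - <<'E'
from h import *
goto([.6203,-.0265,.1447],4)
E
```

```text
t 42.53 tcp [ 0.6207 -0.0264  0.1515] jaw yaw -175.98 F [ 0.2 -0.4 -7.4] w 25.2 tilt [ 1.5e-03 -1.0e-04 -1.0e+00] j [ 12.  25.  -6.   0. -59.  -8.]
 shift tool mm [0.1 0.4 6.8] min rows 0.2
  turn [ 2.0000e-02 -1.3000e-01 -1.7998e+02] rows 25.1 shift after turn [-0.1 -0.4  6.8]
  turn [-0.08 -0.01  0.02] rows 0.0 shift after turn [0.1 0.4 6.8]
```

Call:
carry_out --commands '[[[0,0.0003,0.003],[-0.1,0,0],0.0],[[0,0,0.002],[0,0,0],0.0],[[0,0,0.001],[0,0,0],0.0],[[0,0,0],[0,0,0],0.0],[[0,0,0],[0,0,0],0.0]]'

```text
time_s: 42.95
tcp_pos: [0.6208, -0.0264, 0.1453]
ee_rot: [[0.07, -0.998, 0.0], [-0.998, -0.07, -0.0], [0.0, -0.0, -1.0]]
wrist_force: [0.2, -0.1, -7.2]
gripper_width: 0.291
```

```bash
python3 - <<'E'
from h import *
goto([.6203,-.0265,.1447],4)
E
```

```text
t 42.95 tcp [ 0.6208 -0.0264  0.1453] jaw yaw -175.98 F [ 0.2 -0.1 -7.2] w 25.3 tilt [ 5.e-04 -3.e-04 -1.e+00] j [ 12.  25.  -6.   0. -59.  -8.]
 shift tool mm [0.1 0.5 0.6] min rows 0.0
  turn [ 3.0000e-02 -4.0000e-02 -1.7998e+02] rows 25.1 shift after turn [-0.1 -0.5  0.6]
  turn [-0.03 -0.02  0.02] rows 0.0 shift after turn [0.1 0.5 0.6]
```

Call:
carry_out --commands '[[[0,0.0002,0.0008],[0,0,0],0.0],[[0,0,0.0005],[0,0,0],0.0],[[0,0,0],[0,0,0],0.0]]'

```text
time_s: 43.2
tcp_pos: [0.6209, -0.0263, 0.145]
ee_rot: [[0.071, -0.998, 0.002], [-0.998, -0.071, -0.0], [0.0, -0.002, -1.0]]
wrist_force: [-0.2, -0.1, -7.7]
gripper_width: 0.288
```

```bash
python3 - <<'E'
from h import *
goto([.6203,-.0265,.1447],4)
E
```

```text
t 43.2 tcp [ 0.6209 -0.0263  0.145 ] jaw yaw -175.95 F [-0.2 -0.1 -7.7] w 25.1 tilt [ 1.8e-03 -3.0e-04 -1.0e+00] j [ 12.  25.  -6.   0. -58.  -8.]
 shift tool mm [0.2 0.6 0.3] min rows 0.0
  turn [ 4.0000e-02 -1.6000e-01 -1.7995e+02] rows 25.1 shift after turn [-0.2 -0.6  0.3]
  turn [-0.1  -0.02  0.05] rows 0.0 shift after turn [0.2 0.6 0.3]
```

Not yet touching (still carrying about 7 N); a little lower.

Call:
carry_out --commands '[[[0,0.0005,0.0008],[-0.1,0,0],0.0],[[0,0,0.0006],[0,0,0],0.0],[[0,0,0.0004],[0,0,0],0.0],[[0,0,0],[0,0,0],0.0]]'

```text
time_s: 43.53
tcp_pos: [0.6209, -0.0262, 0.1448]
ee_rot: [[0.071, -0.997, 0.002], [-0.997, -0.071, -0.001], [0.001, -0.002, -1.0]]
wrist_force: [1.0, 0.4, -5.6]
gripper_width: 0.295
```

```bash
python3 - <<'E'
from h import *
goto([.6203,-.0265,.1447],4)
E
```

```text
t 43.53 tcp [ 0.6209 -0.0262  0.1448] jaw yaw -175.92 F [ 1.   0.4 -5.6] w 25.7 tilt [ 2.2e-03 -5.0e-04 -1.0e+00] j [ 13.  25.  -6.   0. -58.  -8.]
 shift tool mm [0.2 0.7 0.1] min rows 0.0
  turn [ 6.0000e-02 -1.9000e-01 -1.7992e+02] rows 25.1 shift after turn [-0.2 -0.7  0.1]
  turn [-0.12 -0.04  0.08] rows 0.0 shift after turn [0.2 0.7 0.1]
```

Call:
carry_out --commands '[[[0,0.0003,0.0015],[0,0,0],0.0],[[0,0,0.001],[0,0,0],0.0],[[0,0,0],[0,0,0],0.0]]'

```text
time_s: 43.78
tcp_pos: [0.6209, -0.0262, 0.1448]
ee_rot: [[0.072, -0.997, 0.004], [-0.997, -0.072, -0.001], [0.001, -0.004, -1.0]]
wrist_force: [-0.7, -0.0, -5.5]
gripper_width: 0.29
```

```bash
python3 - <<'E'
from h import *
goto([.6203,-.0265,.1447],4)
c=optics.capture("side");cv2.imwrite("pics/s4.png",cv2.resize(c["img"][110:250,180:340,::-1],None,fx=4.2,fy=4.2,interpolation=cv2.INTER_CUBIC))
E
```

```text
t 43.78 tcp [ 0.6209 -0.0262  0.1448] jaw yaw -175.88 F [-0.7 -0.  -5.5] w 25.2 tilt [ 0.0039 -0.001  -1.    ] j [ 13.  25.  -6.   0. -58.  -8.]
 shift tool mm [0.3 0.7 0.1] min rows 0.0
  turn [ 1.2000e-01 -3.5000e-01 -1.7987e+02] rows 25.1 shift after turn [-0.3 -0.7  0.1]
  turn [-0.22 -0.07  0.12] rows 0.0 shift after turn [0.3 0.7 0.1]
```

View pics/s4.png

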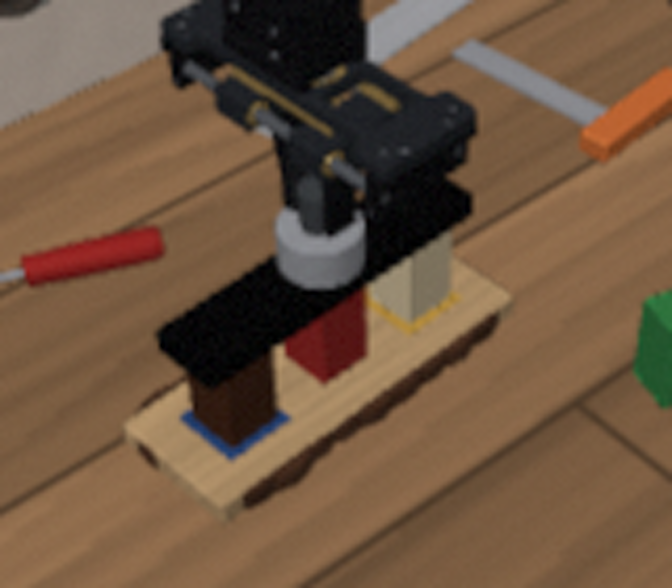

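Call:
carry_out --commands '[[[0,0.0003,0.001],[-0.2,0,0],0.0],[[0,0,0],[0,0,0],0.03],[[0,0,0],[0,0,0],0.04],[[0,0,0],[0,0,0],0.05],[[0,0,0],[0,0,0],0.06],[[0,0,0],[0,0,0],0.06],[[0,0,0],[0,0,0],0.06],[[0,0,0],[0,0,0],0.06]]'

```text
time_s: 44.5
tcp_pos: [0.6264, -0.0267, 0.1479]
ee_rot: [[0.074, -0.997, 0.015], [-0.997, -0.074, -0.002], [0.003, -0.015, -1.0]]
wrist_force: [0.2, 0.7, 0.3]
gripper_width: 0.66
```

```bash
python3 - <<'E'
from h import *
goto([.6203,-.0265,.26],4)
c=optics.capture("wrist");cv2.imwrite("pics/w22.png",c["img"][:,:,::-1])
E
```

```text
t 44.5 tcp [ 0.6264 -0.0267  0.1479] jaw yaw -175.77 F [0.2 0.7 0.3] w 57.4 tilt [ 0.0149 -0.002  -0.9999] j [ 12.  25.  -6.   0. -58.  -8.]
 shift tool mm [  -0.3    4.4 -112.2] min rows 2.7
  turn [   0.28   -1.32 -179.77] rows 25.1 shift after turn [   0.6   -6.1 -112.1]
  turn [-0.84 -0.18  0.23] rows 0.1 shift after turn [  -0.6    6.1 -112.1]
```

View pics/w22.png

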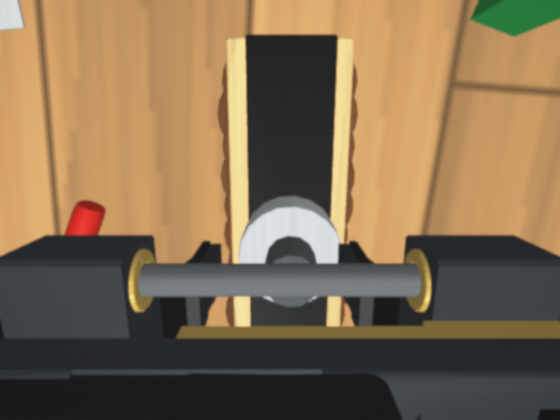

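Call:
carry_out --commands '[[[0,0.004,-0.003],[-0.8,0,0],0.06],[[0,0,-0.005],[0,0,0],0.06],[[0,0,-0.015],[0,0,0],0.06],[[0,0,-0.02],[0,0,0],0.06],[[0,0,-0.02],[0,0,0],0.06],[[0,0,-0.02],[0,0,0],0.06],[[0,0,-0.02],[0,0,0],0.06],[[0,0,-0.01],[0,0,0],0.06],[[0,0,0],[0,0,0],0.06]]'

```text
time_s: 45.3
tcp_pos: [0.6213, -0.0271, 0.2678]
ee_rot: [[0.074, -0.997, -0.003], [-0.997, -0.074, -0.004], [0.004, 0.003, -1.0]]
wrist_force: [0.1, -0.2, 0.4]
gripper_width: 0.69
```

Call:
carry_out --commands '[[[0.02,0.01,0],[0,0,0],0.06],[[0.025,0.015,0],[0,0,0],0.06],[[0.025,0.015,0],[0,0,0],0.06],[[0.025,0.015,0],[0,0,0],0.06],[[0.025,0.015,0],[0,0,0],0.06],[[0.025,0.015,0],[0,0,0],0.06],[[0.025,0.015,0],[0,0,0],0.06],[[0.025,0.015,0],[0,0,0],0.06],[[0.025,0.015,0],[0,0,0],0.06],[[0.02,0.01,0],[0,0,0],0.06],[[0,0,0],[0,0,0],0.06],[[0,0,0],[0,0,0],0.06]]'

```text
time_s: 46.3
tcp_pos: [0.4912, -0.285, 0.2637]
ee_rot: [[0.077, -0.997, -0.009], [-0.997, -0.077, 0.0], [-0.001, 0.009, -1.0]]
wrist_force: [0.8, 0.2, -0.1]
gripper_width: 0.686
```

```bash
python3 - <<'E'
from h import *
goto([.5,-.3,.22])
c=optics.capture("top");cv2.imwrite("pics/t5.png",c["img"][:,:,::-1]);cv2.imwrite("pics/t5c.png",cv2.resize(c["img"][140:240,200:340,::-1],None,fx=5,fy=5,interpolation=cv2.INTER_CUBIC))
c=optics.capture("side");cv2.imwrite("pics/s5.png",cv2.resize(c["img"][110:250,180:340,::-1],None,fx=4.2,fy=4.2,interpolation=cv2.INTER_CUBIC))
E
```

```text
t 46.3 tcp [ 0.4912 -0.285   0.2637] jaw yaw -175.58 F [ 0.8  0.2 -0.1] w 59.7 tilt [-0.0094  0.     -1.    ] j [-14.  15.  -4.   0. -72.  18.]
 shift tool mm [15.7 -8.  43.7] min rows 1.1
```

View pics/t5.png

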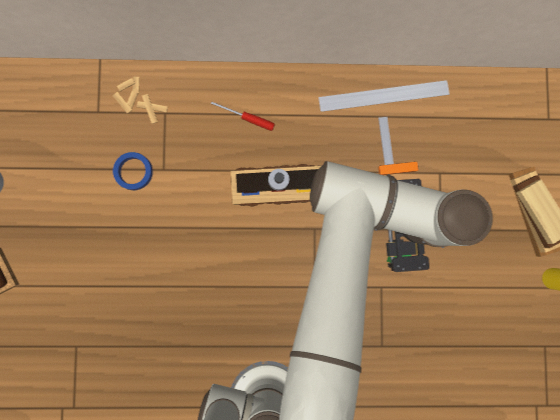

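View pics/t5c.png

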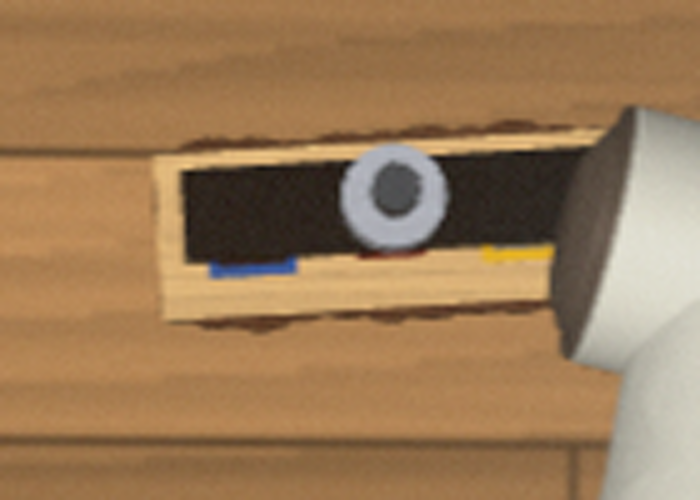

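View pics/s5.png

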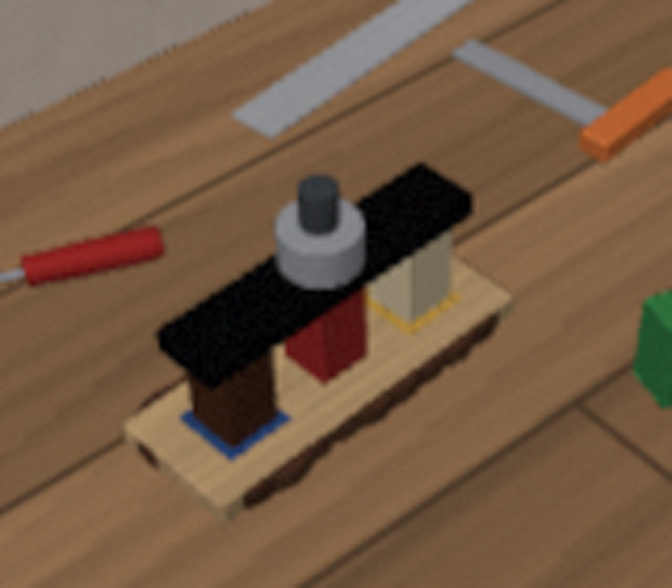

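```bash
python3 - <<'E'
from h import *
from station import workorder
c=optics.capture("top")
print(ray(c,crop2uv([(394,197)],200,140,5),.138),ray(c,crop2uv([(396,189)],200,140,5),.168))
print(r.sense()["joint_velocities"].round(2))
print(workorder.finish_job())
E
```

```text
[[ 0.6195697  -0.02570168  0.138     ]] [[ 0.61930657 -0.02565319  0.168     ]]
[ 0.82 -0.04  0.35  0.03  0.11 -0.02]
the job is handed in; nothing more can be done
None
```

The dry fit is built and handed in at about 46 s of the 134 s allowed. I placed the walnut post on blue, the maple post on yellow, the red prop midway, the black rail across both posts, and the steel weight knob up on top.

| Item | Last measured offset | How I checked it |
|---|---|---|
| Walnut post | about 0.5 mm (wrist camera, at release); about 1.5 mm (top camera) from the blue mark's centre | The two cameras differ by about 1 mm, inside the stated calibration |
| Maple post | within 1 mm of the yellow mark's centre | Top camera |
| Prop | within 1 mm of the slab's centre | Top camera |
| Rail | within 1 mm of the slab's centre, lined up with it to about 0.2° | Top camera, before the weight went on |
| Weight | about 1 mm from the rail's centre | Top camera, after release |

- **Last pictures:** they show the stack standing with the gripper clear of it. The arm hid the rail's maple end in the last top view, but the side view showed it lying level on both posts.
- **Bystanders:** the tape roll and the square look unmoved in the last top picture; I did not measure them.
- **Forces:** the wrist force never read above about 9 N in my readings, which was while carrying the weight. No check failed.

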